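Clear the terminal blocks from the test bench

ROBOT

A 6-joint arm with a two-finger parallel gripper is mounted at the origin on the work surface. World frame = base frame: x ahead of the robot, y to its left, z up, the work surface at z = 0. Lengths are in m, angles in rad, forces in N, time in s.
With the tool pointing down it reaches from about 0.35 to 0.975 m from the base axis. Payload 4.9 kg.
Tool frame: the origin (TCP) lies at the very end of the fingers, on their centre line; the grasp point (between the pads) lies 19 mm behind it; x points along the fingers, z is the direction in which the jaws open and shut, and the axes are right-handed (so a half turn about x gives the same grasp; the last joint's range is limited). The gripper opens to 85 mm and grips with 20 to 120 N. Pads are 22 mm wide; open, the fingers measure 114 mm over their backs; the gripper's body (76 mm by 85 mm) begins 54 mm behind the grasp point. The pads swing forward as they close: fully open they stand 13 mm farther back than shut.
Start: joints at [-1.335, 0.053, 1.613, -0, 1.476, -0.119], TCP at [0.217, -0.586, 0.231] pointing down, gripper open.
Joint ranges: [-3.01, 3.01], [-1.01, 2.22], [0.06, 2.58], [-1.02, 4.17], [0.09, 2.62], [-3.14, 3.14]. Speed limits (rad/s): [2.57, 2.57, 3.14, 3.14, 3.14, 3.14].

INTERFACE

Orientations are given as a rotation vector (axis times angle).
In Python, from station import ctrl, imaging gives the robot as it stands. The module is installed in compiled form; this text tells all that it offers.
- The arm moves only by the shell command python3 -m jog 'ROWS' [FORCE]. ROWS is JSON, a list that holds one entry, the list of rows, each a list of 5 numbers: the shift along the tool's x, y, z in m, then the turn about the tool's x in rad, then the closure, from -1 (fully open) to 1 (shut). A call has 1 to 12 rows; each row is the pose to reach, as a shift and turn from the pose measured when the call began, along the tool's axes at that moment; what a row does not reach only later rows make up. A row lasts 1/10 s, in which the tool goes at most 50 mm and 8.59 degrees, less where a joint would pass 70% of its speed; a pose out of reach is approached as far as the arm can. A call with a gripper value outside its range is refused whole. The fingers move at their own pace and stop on an object; FORCE is the grip in N (left out, the last holds). Time passes only in rows, so rows that repeat a pose let the fingers close. It gives the time, the measured TCP pose, the force and the opening at its end, in the units of the state.
- ctrl.get_obs(): the state, without advancing time (a new reading comes with each control period).
- imaging.get_image(name): name is "side" or "top"; returns a dict with "color" (400x640x3 uint8, red, green, blue), "intrinsics" (3x3 intrinsics, pixels), "R" (3x3) and "t" (3): a world point X has camera coordinates R X + t. Camera axes: x right, y down, z forward; pixel columns grow to the right and rows downward; lengths in m; the calibration is good to about 2 mm. A picture is of the moment at which its call begins. There is no depth.
- ctrl.finish_job(): hands the job in, once; it reports no verdict.
The state is a dict: "t": time; "q": joint angles; "dq": joint speeds; "effort": joint torques, N m; "tool_pos": TCP position; "tool_rot": TCP orientation; "contact_force": force on the tool from outside, world axes, zero at the start; "wrist_torque": the same for the moment, N m; "opening": finger opening in m.
Only numpy, scipy, OpenCV 4.12 (cv2) and the standard library are available. Lean on these libraries where they do the work, as an engineer would, in place of code of your own. Each camera call takes 0.05 s, during which the arm holds its last target.

TASK

Gather all the stray terminal blocks lying on the bench into the blue scoop with the two already there, then tip the whole scoopful into the beige box. Set the empty scoop level and centred on top of the white porcelain post, and lower the box lid gently until it is fully closed. Leave the standing plugs where they are.

Things in the scene. Friction and masses are not known exactly. Their poses are not given: they have to be found in the camera images.
- box: open beige steel storage box, fixed: outside 170 (x) x 250 (y) x 80 (z) mm, walls and floor 4 mm; origin at the centre of its underside, +z up, x across its short side; the lid is hinged along its +x rim, which faces away to the robot's left
- lid (a joint): angle of the box's beige hinged lid, rad: 0 = closed flat on the rim, grows as it opens, at most 1.9; the lid is a 170 x 250 x 6 mm plate, its hinge is stiff so it stays where it is left; pushing its free edge takes about 2 to 4 N
- lid_hinge (a point): middle of the lid's hinge line (on the box's +x rim, 80 mm up; the line runs along the box's y); its axes turn with the lid: -x points from the hinge to the free edge 170 mm away, z is the normal of the outer face, 6 mm out
- lid_handle (a point): middle of the steel bar handle on the lid's outer face: round bar of 11 mm diameter, 100 mm long, parallel to the hinge, its axis 34 mm off the outer face and 6 mm inside the free edge; in the lid's frame it lies at (-164, 0, 40) mm from the hinge; axes as the lid's
- scoop: loose blue metal parts scoop: floor 120 (x) x 130 (y) mm and 4 mm thick, 30 mm high walls 4 mm thick at both sides and at the back (+x); its front (-x) is open, without a lip; 180 g empty; origin at the centre of its underside
- scoop_handle (a point): grip point in the scoop's black stub handle, which sticks out behind the back wall: 46 mm long (scoop's x), 14 mm thick (scoop's y), from 10 to 50 mm above the underside; this point is the middle of its length, 83 mm behind the scoop's origin and 36 mm above the underside; axes as the scoop's
- scoop_balance (a point): point of the scoop's underside under its centre of mass when empty, 16 mm from the scoop's origin towards the handle; axes as the scoop's
- rest: fixed white ribbed porcelain post with a black rubber cap, 80 mm tall, cap 76 mm across, foot 96 mm across; origin at the centre of its foot
- rest_top (a point): centre of the rest's flat rubber top, 80 mm above the bench
- plug1: grey industrial plug with a red collar standing on the bench, 115 mm tall, 62 mm across; origin at its underside; not part of the job
- plug2: white industrial plug with a red collar standing on the bench, 100 mm tall, 56 mm across; origin at its underside; not part of the job
- plug3: small grey industrial plug with a blue collar standing on the bench, 85 mm tall, 52 mm across; origin at its underside; not part of the job
- stray1: red terminal block, plastic with two brass screws on top: 36 (x) x 24 (y) x 22 (z) mm, 40 g; origin at the centre of its underside as made; it may come to lie on any side; starts on the bench; may be absent
- stray2: grey terminal block, plastic with two brass screws on top: 36 (x) x 24 (y) x 22 (z) mm, 40 g; origin at the centre of its underside as made; it may come to lie on any side; starts on the bench; may be absent
- stray3: orange terminal block, plastic with two brass screws on top: 36 (x) x 24 (y) x 22 (z) mm, 40 g; origin at the centre of its underside as made; it may come to lie on any side; starts on the bench; may be absent
- stray4: green terminal block, plastic with two brass screws on top: 36 (x) x 24 (y) x 22 (z) mm, 40 g; origin at the centre of its underside as made; it may come to lie on any side; starts on the bench; may be absent
- stray5: yellow terminal block, plastic with two brass screws on top: 36 (x) x 24 (y) x 22 (z) mm, 40 g; origin at the centre of its underside as made; it may come to lie on any side; starts on the bench; may be absent
- kept1: grey terminal block, plastic with two brass screws on top: 36 (x) x 24 (y) x 22 (z) mm, 40 g; origin at the centre of its underside as made; it may come to lie on any side; starts in the scoop
- kept2: red terminal block, plastic with two brass screws on top: 36 (x) x 24 (y) x 22 (z) mm, 40 g; origin at the centre of its underside as made; it may come to lie on any side; starts in the scoop

How it is judged:
On the way, in this order (a step that is already met when the one before it is completed fails the run):
1. all the blocks, the strays and the two that began there, lie in the scoop together (x of stray1 in the frame of scoop between -0.065 and 0.06 m and y of stray1 in the frame of scoop between -0.065 and 0.065 m and z of stray1 in the frame of scoop between -0.01 and 0.055 m and x of stray2 in the frame of scoop between -0.065 and 0.06 m and y of stray2 in the frame of scoop between -0.065 and 0.065 m and z of stray2 in the frame of scoop between -0.01 and 0.055 m and x of stray3 in the frame of scoop between -0.065 and 0.06 m and y of stray3 in the frame of scoop between -0.065 and 0.065 m and z of stray3 in the frame of scoop between -0.01 and 0.055 m and x of stray4 in the frame of scoop between -0.065 and 0.06 m and y of stray4 in the frame of scoop between -0.065 and 0.065 m and z of stray4 in the frame of scoop between -0.01 and 0.055 m and x of stray5 in the frame of scoop between -0.065 and 0.06 m and y of stray5 in the frame of scoop between -0.065 and 0.065 m and z of stray5 in the frame of scoop between -0.01 and 0.055 m and x of kept1 in the frame of scoop between -0.065 and 0.06 m and y of kept1 in the frame of scoop between -0.065 and 0.065 m and z of kept1 in the frame of scoop between -0.01 and 0.055 m and x of kept2 in the frame of scoop between -0.065 and 0.06 m and y of kept2 in the frame of scoop between -0.065 and 0.065 m and z of kept2 in the frame of scoop between -0.01 and 0.055 m), for 0.2 s.
2. the scoop is tipped (20 degrees or more) over the box (angle between scoop's own z axis and vertical above 0.35 rad and horizontal distance between scoop and box below 0.16 m and height (world z) of scoop above 0.07 m).
3. all the blocks are in the box (x of stray1 in the frame of box between -0.085 and 0.085 m and y of stray1 in the frame of box between -0.125 and 0.125 m and z of stray1 in the frame of box between -0.01 and 0.075 m and x of stray2 in the frame of box between -0.085 and 0.085 m and y of stray2 in the frame of box between -0.125 and 0.125 m and z of stray2 in the frame of box between -0.01 and 0.075 m and x of stray3 in the frame of box between -0.085 and 0.085 m and y of stray3 in the frame of box between -0.125 and 0.125 m and z of stray3 in the frame of box between -0.01 and 0.075 m and x of stray4 in the frame of box between -0.085 and 0.085 m and y of stray4 in the frame of box between -0.125 and 0.125 m and z of stray4 in the frame of box between -0.01 and 0.075 m and x of stray5 in the frame of box between -0.085 and 0.085 m and y of stray5 in the frame of box between -0.125 and 0.125 m and z of stray5 in the frame of box between -0.01 and 0.075 m and x of kept1 in the frame of box between -0.085 and 0.085 m and y of kept1 in the frame of box between -0.125 and 0.125 m and z of kept1 in the frame of box between -0.01 and 0.075 m and x of kept2 in the frame of box between -0.085 and 0.085 m and y of kept2 in the frame of box between -0.125 and 0.125 m and z of kept2 in the frame of box between -0.01 and 0.075 m), for 0.2 s.
At the end, for the whole second after the job is handed in: Every block lies at rest inside the box; the lid is closed (within 0.06 rad); the empty scoop stands at rest on the post, its balance point within 30 mm of the post's centre, level within 0.12 rad (all of step 3 and linear speed of each of stray1, stray2, stray3, stray4, stray5, kept1, kept2, scoop below 0.02 m/s and value of joint lid below 0.06 rad and horizontal distance between scoop_balance and rest_top below 0.03 m and height (world z) of scoop_balance between 0.072 and 0.09 m and angle between scoop's own z axis and vertical below 0.12 rad); the robot touches nothing.
It fails at once if a standing plug is pushed more than 30 mm or knocked over (distance of any of plug1, plug2, plug3 from where it was at the start of the episode above 0.03 m or angle between any of plug1, plug2, plug3's own z axis and vertical above 0.5 rad).
It fails at once if the lid is slammed: still closing faster than 2 rad/s when nearly shut (value of joint lid below 0.3 rad and velocity of joint lid below -2 rad/s).
Of stray1, stray2, stray3, stray4, stray5 only 3 to 5 are there at a start; the rules pass over those that are not, and their reading is None.
At some moment in a run one of stray1, stray2, stray3, stray4, stray5, kept1, kept2 may be knocked a few centimetres aside while the robot is not near it.
It also fails if it takes over 208 s, if anything falls off the work surface, if the arm or the gripper's body presses on something with over 40 N, if the wrist force passes 120 N, or if a joint passes its speed limit or range.

## Working session

There is one attempt and no reset: what is moved stays moved. The work goes in short steps, Python scripts to look and compute and a shell command to move; the robot and the scene stay as the last step left them, time stands still between calls to the robot, and variables do not carry over. Pictures are saved under pics/ and viewed, and the job is handed in when it is done.

```bash
mkdir -p pics; ls
cat > h.py <<'E'
import numpy as np, cv2
from station import ctrl, imaging
from scipy.spatial.transform import Rotation as Ro
def shot(n,tag):
    d=imaging.get_image(n); cv2.imwrite(f'pics/{tag}_{n}.png',cv2.cvtColor(d['color'],cv2.COLOR_RGB2BGR)); return d
def ray(d,u,v,z):
    K,R,t=map(np.array,(d['intrinsics'],d['R'],d['t']))
    c=-R.T@t; r=R.T@np.linalg.inv(K)@np.array([u,v,1.]); return c+r*(z-c[2])/r[2]
def proj(d,X):
    p=np.array(d['intrinsics'])@(np.array(d['R'])@np.array(X)+np.array(d['t'])); return p[:2]/p[2]
def tri(d1,p1,d2,p2):
    A=[]
    for d,p in((d1,p1),(d2,p2)):
        P=np.array(d['intrinsics'])@np.c_[np.array(d['R']),np.array(d['t'])]
        A+= [p[0]*P[2]-P[0],p[1]*P[2]-P[1]]
    v=np.linalg.svd(np.array(A))[2][-1]; return v[:3]/v[3]
def go(target,yaw=None):
    """shift in tool axes to world target TCP; yaw = desired world angle of tool z axis (mod pi)"""
    o=ctrl.get_obs(); M=Ro.from_rotvec(o['tool_rot']).as_matrix()
    s=M.T@(np.array(target)-o['tool_pos']); a=np.degrees(np.arctan2(M[1,2],M[0,2]))
    out=[round(float(x),4) for x in s]
    if yaw is not None:
        dz=(yaw-a+90)%180-90; out.append(round(float(np.radians(-dz*1 if M[2,0]<0 else dz)),3))
    print('shift',out,'zaxis yaw',round(a,1),'tcp',np.round(o['tool_pos'],4),'q',np.round(o['q'],2)); return out
E
python3 - <<'E'
from h import *
o=ctrl.get_obs(); print({k:np.round(v,3) for k,v in o.items()}); print(Ro.from_rotvec(o['tool_rot']).as_matrix().round(3))
for n in('side','top'):
    d=shot(n,'a'); print(n,d['intrinsics'],-np.array(d['R']).T@d['t'],np.array(d['R']).round(3))
E
```

```text
pics
{'t': np.float64(0.0), 'q': array([-1.335,  0.053,  1.614,  0.   ,  1.476, -0.119]), 'dq': array([ 0.001,  0.001, -0.001,  0.   ,  0.   , -0.001]), 'effort': array([ 0.0000e+00, -3.9368e+01, -3.7018e+01, -0.0000e+00,  7.0000e-03,
       -0.0000e+00]), 'tool_pos': array([ 0.217, -0.585,  0.23 ]), 'tool_rot': array([ 0.945,  1.358, -0.943]), 'contact_force': array([ 0.393,  0.344, -0.196]), 'wrist_torque': array([ 0.039, -0.003, -0.02 ]), 'opening': np.float64(0.086)}
[[-0.     0.938  0.347]
 [ 0.002  0.347 -0.938]
 [-1.     0.    -0.002]]
side [[389.36201313   0.         312.51632294]
 [  0.         389.36201313 204.48062883]
 [  0.           0.           1.        ]] [ 0.44545138 -0.55827585  0.75056951] [[ 0.983 -0.183 -0.015]
 [-0.147 -0.733 -0.664]
 [ 0.111  0.655 -0.747]]
top [[376.07321547   0.         321.67059168]
 [  0.         376.07321547 199.4086344 ]
 [  0.           0.           1.        ]] [0.36029839 0.02872009 0.96882462] [[ 0.096 -0.995  0.006]
 [-0.969 -0.095 -0.228]
 [ 0.227  0.016 -0.974]]
```

View pics/a_side.png

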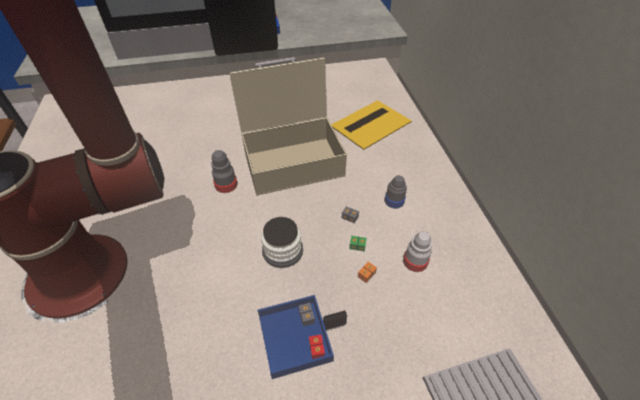

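View pics/a_top.png

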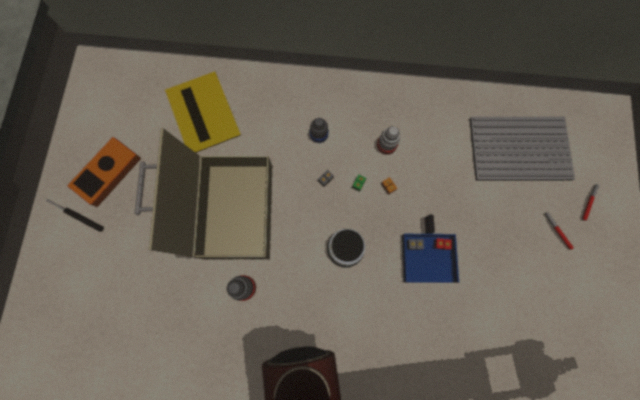

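The side view shows three strays: grey (350,214), green (358,243) and orange (367,271). The scoop is at (295,335) with its handle at (335,320), the post at (282,235), and the open box at (290,155). I'll measure these next.

Run:
```python
from h import *
D={n:shot(n,'b') for n in('side','top')}
for n,d in D.items():
    im=cv2.cvtColor(d['color'],cv2.COLOR_RGB2HSV); H,S,V=[im[...,i].astype(int) for i in range(3)]
    M={'green':(H>45)&(H<85)&(S>110),'orange':(H>5)&(H<20)&(S>150),'red':((H<4)|(H>175))&(S>160)&(V>110),'blue':(H>105)&(H<125)&(S>130),'yellow':(H>20)&(H<32)&(S>150)}
    g=(S<60)&(V<120); M['dark']=g
    for k,m in M.items():
        N,l,st,c=cv2.connectedComponentsWithStats(m.astype(np.uint8))
        for i in range(1,N):
            if st[i,4]<25: continue
            X=ray(d,*c[i],0.02)
            if not(0.2<X[0]<1 and -0.5<X[1]<0.5): continue
            p=np.argwhere(l==i)[:,::-1].astype(np.float32)
            r=cv2.minAreaRect(p); bp=cv2.boxPoints(r)
            W=np.array([ray(d,*b,0.011)[:2] for b in bp]); e=W[1]-W[0],W[2]-W[1]
            print(n,k,st[i,4],c[i].round(1),'X@.011',ray(d,*c[i],0.011)[:2].round(3),'edges',[(round(float(np.linalg.norm(q)),3),round(float(np.degrees(np.arctan2(q[1],q[0]))))) for q in e], 'px', bp.round(0).tolist() if k=='blue' else '')
for n,d in D.items():
    c=d['color']
    for tag,(u0,u1,v0,v1) in ({'side':{'s':(250,350,285,385),'b':(335,385,200,285),},'top':{'s':(395,465,205,290),'b':(310,410,160,200)}}[n]).items():
        q=cv2.resize(c[v0:v1,u0:u1],None,fx=6,fy=6,interpolation=cv2.INTER_CUBIC)
        cv2.imwrite(f'pics/b_{n}_{tag}.png',q[...,::-1])
```

```text
side orange 125 [367.1 270.1] X@.011 [ 0.638 -0.124] edges [(0.038, 40), (0.023, -59)] px 
side red 70 [315.4 339.6] X@.011 [ 0.496 -0.256] edges [(0.023, -1), (0.016, -92)] px 
side red 84 [317.  349.6] X@.011 [ 0.496 -0.276] edges [(0.023, 1), (0.017, -90)] px 
side yellow 1615 [371.  124.6] X@.011 [0.793 0.38 ] edges [(0.284, 29), (0.18, -92)] px 
side dark 132 [365.8 119.6] X@.011 [0.785 0.408] edges [(0.161, 29), (0.023, -90)] px 
side dark 98 [323.4 128.9] X@.011 [0.645 0.389] edges [(0.066, -12), (0.075, -103)] px 
side dark 847 [274.  138.1] X@.011 [0.49  0.375] edges [(0.216, 7), (0.096, -94)] px 
side dark 56 [336.9 149.3] X@.011 [0.664 0.287] edges [(0.027, 26), (0.054, -85)] px 
side dark 585 [221.8 168.7] X@.011 [0.332 0.271] edges [(0.063, 30), (0.143, -75)] px 
side dark 1542 [295.2 175.3] X@.011 [0.528 0.204] edges [(0.162, 85), (0.286, -14)] px 
side dark 383 [396.3 189.2] X@.011 [0.78  0.099] edges [(0.051, -11), (0.092, -110)] px 
side dark 120 [350.  215.6] X@.011 [0.639 0.036] edges [(0.038, 60), (0.04, -40)] px 
side dark 812 [279.9 231.5] X@.011 [0.462 0.02 ] e
[... 2047 characters left out ...]
k 171 [325.1 178.4] X@.011 [0.642 0.041] edges [(0.046, -38), (0.033, -131)] px 
top dark 42 [354.8 186. ] X@.011 [ 0.629 -0.039] edges [(0.037, -21), (0.031, -112)] px 
top dark 765 [425.2 246.6] X@.011 [ 0.487 -0.23 ] edges [(0.154, -82), (0.18, -177)] px 
top dark 1259 [344.6 248. ] X@.011 [ 0.463 -0.026] edges [(0.103, -84), (0.101, -176)] px 
top dark 132 [415. 244.] X@.011 [ 0.491 -0.204] edges [(0.041, -84), (0.026, -178)] px 
top dark 33 [193.5 245.2] X@.011 [0.433 0.357] edges [(0.019, -65), (0.033, -152)] px 
top dark 60 [453.6 261. ] X@.011 [ 0.457 -0.303] edges [(0.007, -79), (0.087, -174)] px 
top dark 509 [238.4 287.6] X@.011 [0.34  0.228] edges [(0.061, -38), (0.061, -128)] px
```

Run:
```python
import cv2,numpy as np
def fit(p,w,h):
    i=cv2.imread(p); f=min(w/i.shape[1],h/i.shape[0]); i=cv2.resize(i,None,fx=f,fy=f)
    o=np.zeros((h,w,3),np.uint8); o[:i.shape[0],:i.shape[1]]=i; return o
r1=np.hstack([fit('pics/b_side_s.png',400,300),fit('pics/b_top_s.png',400,300)])
r2=np.hstack([fit('pics/b_side_b.png',400,300),fit('pics/b_top_b.png',400,300)])
cv2.imwrite('pics/b_all.png',np.vstack([r1,r2]))
```

```text
(no output)
```

View pics/b_all.png

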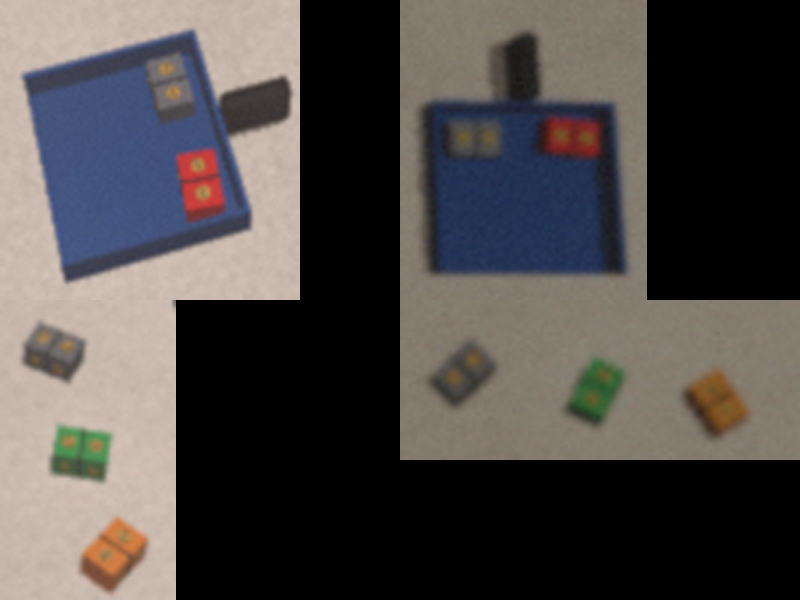

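Run:
```python
from h import *
D={n:imaging.get_image(n) for n in('side','top')}
T=lambda x,y:(310+(x-400)/4,160+(y-300)/4)
S=lambda x,y:(335+x/3.53,200+(y-300)/3.53)
pts={'grey':([S(42,338),S(66,346)],[T(455,377),T(473,360)]),'green':([S(69,440),S(96,442)],[T(592,401),T(605,376)]),'orange':([S(124,535),S(104,555)],[T(712,388),T(726,411)])}
for k,(s,t) in pts.items():
    for n,p in(('side',s),('top',t)):
        a,b=[ray(D[n],*q,0.022)[:2] for q in p]; e=b-a
        print(k,n,((a+b)/2).round(4),'len',np.linalg.norm(e).round(3),'ang',np.degrees(np.arctan2(e[1],e[0])).round(0)%180)
# scoop: crops scale side 3, top scale 300/85=3.53
Ss=lambda x,y:(250+x/3,285+y/3); Ts=lambda x,y:(395+(x-400)/3.53,205+y/3.53)
for nm,n,f,p,z in [('front L top','side',Ss,(24,74),.03),('backL','side',Ss,(194,32),.03),('backR','side',Ss,(250,213),.03),('frontR bottom','side',Ss,(67,280),.0),('h end','side',Ss,(288,84),.05),('h base','side',Ss,(222,98),.05),
 ('backL','top',Ts,(432,102),.03),('backR','top',Ts,(613,102),.03),('front L','top',Ts,(432,272),.0),('front R','top',Ts,(627,272),.0),('h end','top',Ts,(528,37),.05)]:
    print(nm,n,ray(D[n],*f(*p),z).round(3))
```

```text
grey side [0.6399 0.0382] len 0.018 ang 145.0
grey top [0.6421 0.0385] len 0.017 ang 140.0
green side [ 0.6372 -0.0482] len 0.018 ang 164.0
green top [ 0.6372 -0.0503] len 0.019 ang 158.0
orange side [ 0.6356 -0.1287] len 0.02 ang 36.0
orange top [ 0.6374 -0.1292] len 0.018 ang 34.0
front L top side [ 0.394 -0.182  0.03 ]
backL side [ 0.511 -0.173  0.03 ]
backR side [ 0.521 -0.3    0.03 ]
frontR bottom side [ 0.405 -0.309  0.   ]
h end side [ 0.561 -0.232  0.05 ]
h base side [ 0.518 -0.233  0.05 ]
backL top [ 0.511 -0.171  0.03 ]
backR top [ 0.524 -0.299  0.03 ]
front L top [ 0.394 -0.183  0.   ]
front R top [ 0.407 -0.322  0.   ]
h end top [ 0.56  -0.232  0.05 ]
```

```bash
python3 -c "
from h import *
go([0.637,-0.128,0.10],-55)"
```

```text
shift [0.1311, 0.5528, -0.2833, -0.256] zaxis yaw -69.7 tcp [ 0.2171 -0.5858  0.2309] q [-1.33  0.05  1.61  0.    1.48 -0.12]
```

```bash
python3 -m jog '[[[0,0.553,-0.283,-0.256,-1],[0,0.553,-0.283,-0.256,-1],[0,0.553,-0.283,-0.256,-1],[0,0.553,-0.283,-0.256,-1],[0,0.553,-0.283,-0.256,-1],[0,0.553,-0.283,-0.256,-1],[0,0.553,-0.283,-0.256,-1],[0,0.553,-0.283,-0.256,-1],[0,0.553,-0.283,-0.256,-1],[0,0.553,-0.283,-0.256,-1],[0,0.553,-0.283,-0.256,-1],[0,0.553,-0.283,-0.256,-1]]]' 40; python3 -c "
from h import *
go([0.637,-0.128,0.004],-55)"
```

```text
t: 1.5
tool_pos: [0.624, -0.1423, 0.2312]
tool_rot: [0.749, 1.438, -0.748]
contact_force: [0.6, -1.3, 0.5]
opening: 0.0855
shift [0.2272, 0.0187, -0.0042, 0.0] zaxis yaw -55.0 tcp [ 0.624  -0.1423  0.2312] q [-0.34  0.09  1.58  0.    1.48  0.62]
```

```bash
python3 -m jog '[[[0.05,0.019,-0.004,0,-1],[0.1,0.019,-0.004,0,-1],[0.15,0.019,-0.004,0,-1],[0.19,0.019,-0.004,0,-1],[0.21,0.019,-0.004,0,-1],[0.225,0.019,-0.004,0,-1],[0.227,0.019,-0.004,0,-1],[0.227,0.019,-0.004,0,-1]]]' 40
python3 - <<'E'
from h import *
go([0.637,-0.128,0.004],-55)
D={n:shot(n,'c') for n in('side','top')}
a=D['side']['color'][180:320,290:460]; cv2.imwrite('pics/c1.png',cv2.resize(a,None,fx=4,fy=4)[...,::-1])
E
```

```text
t: 2.3
tool_pos: [0.6381, -0.1283, 0.0051]
tool_rot: [0.749, 1.437, -0.748]
contact_force: [-0.3, -0.4, -0.2]
opening: 0.0857
shift [0.0011, -0.0007, -0.0008, 0.0] zaxis yaw -55.0 tcp [ 0.6381 -0.1283  0.0051] q [-0.31  0.34  1.69  0.    1.11  0.65]
```

View pics/c1.png

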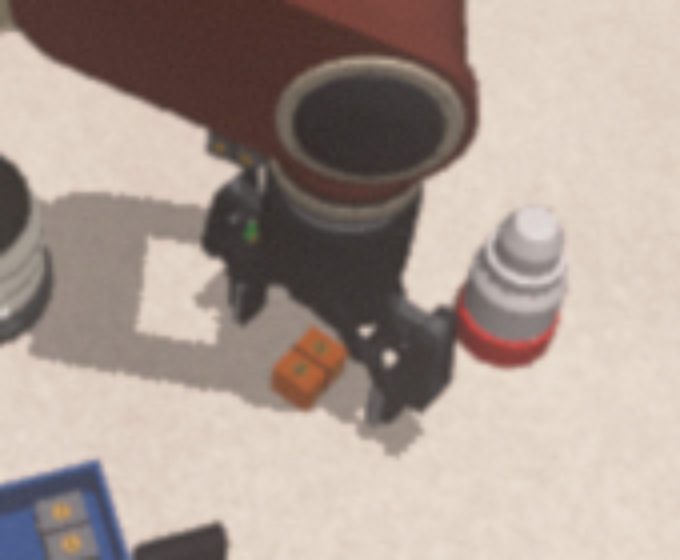

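The orange block sits between the open fingers, at about (367,272) in the full picture. I'll close on it and lift.

```bash
python3 -m jog '[[[0,0,0,0,1],[0,0,0,0,1],[0,0,0,0,1],[0,0,0,0,1],[0,0,0,0,1],[0,0,0,0,1],[0,0,0,0,1],[-0.04,0,0,0,1],[-0.08,0,0,0,1],[-0.115,0,0,0,1],[-0.115,0,0,0,1]]]' 40
python3 - <<'E'
from h import *
c,s=np.cos(np.radians(5)),np.sin(np.radians(5)); O=np.array([.457,-.241])
for y in(-.039,0,.039): print(O+[ -.015*c-y*s, -.015*s+y*c])
p=O+[ -.015*c+.039*s, -.015*s-.039*c]
go([*p,0.14],5)
E
```

```text
t: 3.5
tool_pos: [0.6423, -0.1296, 0.1285]
tool_rot: [0.749, 1.423, -0.744]
contact_force: [1.2, 0.6, 0.0]
opening: 0.023
[ 0.44545615 -0.28115893]
[ 0.44205708 -0.24230734]
[ 0.43865801 -0.20345574]
shift [-0.0137, -0.248, 0.0113, -1.047] zaxis yaw -55.0 tcp [ 0.6423 -0.1296  0.1285] q [-0.31  0.19  1.64  0.    1.3   0.65]
```

```bash
python3 -m jog '[[[-0.014,-0.248,0.011,-1.047,1],[-0.014,-0.248,0.011,-1.047,1],[-0.014,-0.248,0.011,-1.047,1],[-0.014,-0.248,0.011,-1.047,1],[-0.014,-0.248,0.011,-1.047,1],[-0.014,-0.248,0.011,-1.047,1],[-0.014,-0.248,0.011,-1.047,1],[-0.014,-0.248,0.011,-1.047,1],[-0.014,-0.248,0.011,-1.047,1],[-0.014,-0.248,0.011,-1.047,1]]]'
python3 - <<'E'
from h import *
go([.4455,-.281,0.018],5)
E
```

```text
t: 4.5
tool_pos: [0.4448, -0.2805, 0.1393]
tool_rot: [-0.071, 1.557, 0.065]
contact_force: [1.3, 0.1, -0.6]
opening: 0.023
shift [0.1213, -0.0001, -0.0009, -0.001] zaxis yaw 5.0 tcp [ 0.4448 -0.2805  0.1393] q [-0.71 -0.12  1.94  0.01  1.31 -0.8 ]
```

```bash
python3 -m jog '[[[0.05,0,-0.001,0,1],[0.09,0,-0.001,0,1],[0.11,0,-0.001,0,1],[0.121,0,-0.001,0,1],[0.121,0,-0.001,0,1],[0.121,0,-0.001,0,0.1],[0.121,0,-0.001,0,0.1],[0.121,0,-0.001,0,0.1],[0.08,0,0,0,0.1],[0.04,0,0,0,0.1],[0,0,0,0,0.1],[0,0,0,0,-0.5]]]'
python3 - <<'E'
from h import *
go([.637,-.049,0.14],71)
d=shot('side','d'); a=d['color'][260:390,230:380]; cv2.imwrite('pics/d1.png',cv2.resize(a,None,fx=4,fy=4)[...,::-1])
E
```

```text
t: 5.7
tool_pos: [0.4486, -0.2836, 0.148]
tool_rot: [-0.079, 1.546, 0.057]
contact_force: [0.1, -0.6, 0.9]
opening: 0.0515
shift [0.0096, 0.2176, 0.2078, -1.152] zaxis yaw 5.0 tcp [ 0.4486 -0.2836  0.148 ] q [-0.71 -0.13  1.93  0.01  1.31 -0.8 ]
```

View pics/d1.png

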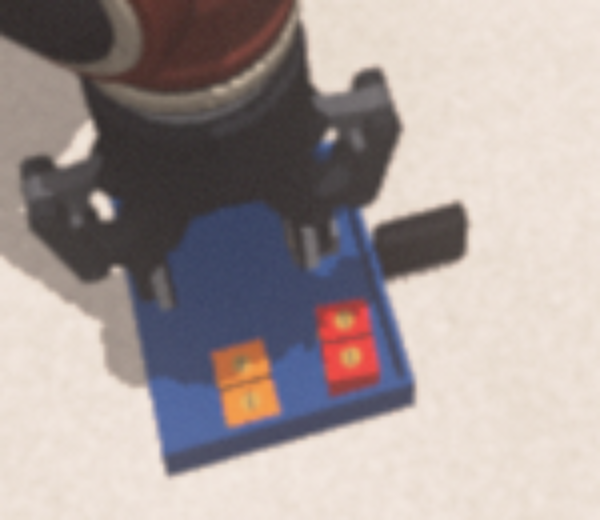

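The orange block lies well inside the scoop next to the red one. Green is next.

```bash
python3 -m jog '[[[0.01,0.218,0.208,-1.152,-1],[0.01,0.218,0.208,-1.152,-1],[0.01,0.218,0.208,-1.152,-1],[0.01,0.218,0.208,-1.152,-1],[0.01,0.218,0.208,-1.152,-1],[0.01,0.218,0.208,-1.152,-1],[0.01,0.218,0.208,-1.152,-1],[0.01,0.218,0.208,-1.152,-1],[0.01,0.218,0.208,-1.152,-1],[0.01,0.218,0.208,-1.152,-1],[0.01,0.218,0.208,-1.152,-1]]]'
python3 - <<'E'
from h import *
d=shot('side','e'); 
go([.637,-.049,0.004],71)
E
```

```text
t: 6.85
tool_pos: [0.6353, -0.0477, 0.1358]
tool_rot: [-0.974, 1.338, 0.942]
contact_force: [-0.3, 0.6, -0.4]
opening: 0.0851
shift [0.1321, 0.0011, -0.0004, -0.003] zaxis yaw 70.9 tcp [ 0.6355 -0.0477  0.1361] q [-0.19  0.14  1.68 -0.01  1.3  -1.42]
```

View pics/e_side.png

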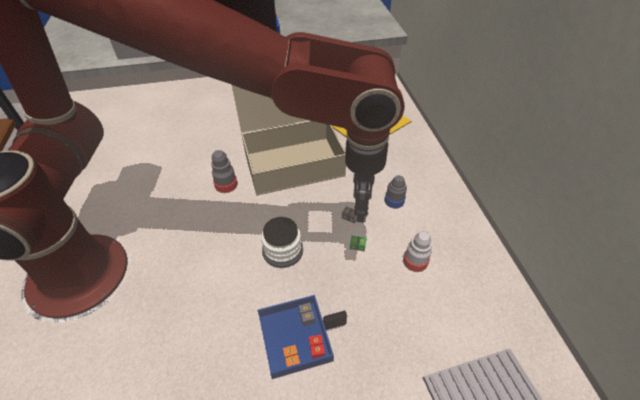

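```bash
python3 -m jog '[[[0.05,0.001,0,0,-1],[0.09,0.001,0,0,-1],[0.115,0.001,0,0,-1],[0.131,0.001,0,0,-1],[0.131,0.001,0,0,-1],[0.131,0.001,0,0,1],[0.131,0.001,0,0,1],[0.131,0.001,0,0,1],[0.131,0.001,0,0,1],[0.131,0.001,0,0,1],[0.131,0.001,0,0,1],[0.131,0.001,0,0,1]]]' 40; python3 -m jog '[[[-0.04,0,0,0,1],[-0.08,0,0,0,1],[-0.12,0,0,0,1],[-0.12,0,0,0,1]]]'
python3 - <<'E'
from h import *
go([.442,-.242,0.14],5)
E
```

```text
t: 8.1
tool_pos: [0.6383, -0.0488, 0.0066]
tool_rot: [-0.975, 1.336, 0.94]
contact_force: [-1.0, 0.9, 4.7]
opening: 0.0234
t: 8.5
tool_pos: [0.6397, -0.0483, 0.1344]
tool_rot: [-0.982, 1.327, 0.932]
contact_force: [0.1, -0.3, 0.5]
opening: 0.0233
shift [-0.0102, 0.123, -0.2478, 1.15] zaxis yaw 70.9 tcp [ 0.6397 -0.0483  0.1344] q [-0.19  0.14  1.68 -0.01  1.28 -1.42]
```

```bash
python3 -m jog '[[[-0.01,0.123,-0.248,1.15,1],[-0.01,0.123,-0.248,1.15,1],[-0.01,0.123,-0.248,1.15,1],[-0.01,0.123,-0.248,1.15,1],[-0.01,0.123,-0.248,1.15,1],[-0.01,0.123,-0.248,1.15,1],[-0.01,0.123,-0.248,1.15,1],[-0.01,0.123,-0.248,1.15,1],[-0.01,0.123,-0.248,1.15,1],[-0.01,0.123,-0.248,1.15,1],[-0.01,0.123,-0.248,1.15,1]]]'
python3 - <<'E'
from h import *
d=shot('side','f'); a=d['color'][220:390,210:400]; cv2.imwrite('pics/f1.png',cv2.resize(a,None,fx=3.5,fy=3.5)[...,::-1])
go([.4415,-.240,0.019],5)
E
```

```text
t: 9.6
tool_pos: [0.4419, -0.2419, 0.1394]
tool_rot: [-0.08, 1.536, 0.059]
contact_force: [0.1, -0.2, 0.6]
opening: 0.0235
shift [0.1204, 0.0038, -0.0043, 0.001] zaxis yaw 5.1 tcp [ 0.442  -0.2419  0.1395] q [-0.66 -0.19  2.    0.01  1.3  -0.75]
```

View pics/f1.png

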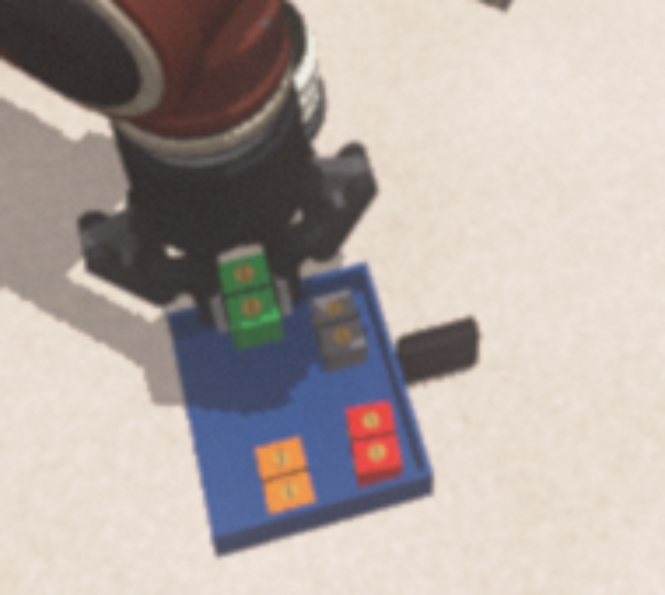

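```bash
python3 -m jog '[[[0.05,0.004,-0.003,0,1],[0.09,0.004,-0.003,0,1],[0.11,0.004,-0.003,0,1],[0.12,0.004,-0.003,0,1],[0.12,0.004,-0.003,0,1],[0.12,0.004,-0.003,0,0.1],[0.12,0.004,-0.003,0,0.1],[0.12,0.004,-0.003,0,0.1],[0.08,0,0,0,0.1],[0.04,0,0,0,0.1],[0,0,0,0,0.1],[0,0,0,0,-0.5]]]'
python3 - <<'E'
from h import *
go([.640,.038,0.14],53)
D={n:shot(n,'g') for n in('side','top')}; d=D['side']; a=d['color'][200:390,210:400]; cv2.imwrite('pics/g1.png',cv2.resize(a,None,fx=3,fy=3)[...,::-1])
d=D['top']; m=d['color'][160:200,300:410]; cv2.imwrite('pics/g2.png',cv2.resize(m,None,fx=5,fy=5,interpolation=cv2.INTER_CUBIC)[...,::-1])
E
```

```text
t: 10.85
tool_pos: [0.4458, -0.2448, 0.148]
tool_rot: [-0.087, 1.524, 0.051]
contact_force: [1.3, 0.2, 0.3]
opening: 0.0516
shift [0.011, 0.2648, 0.2181, -0.836] zaxis yaw 5.1 tcp [ 0.4458 -0.2448  0.148 ] q [-0.66 -0.2   1.99  0.01  1.3  -0.75]
```

View pics/g1.png

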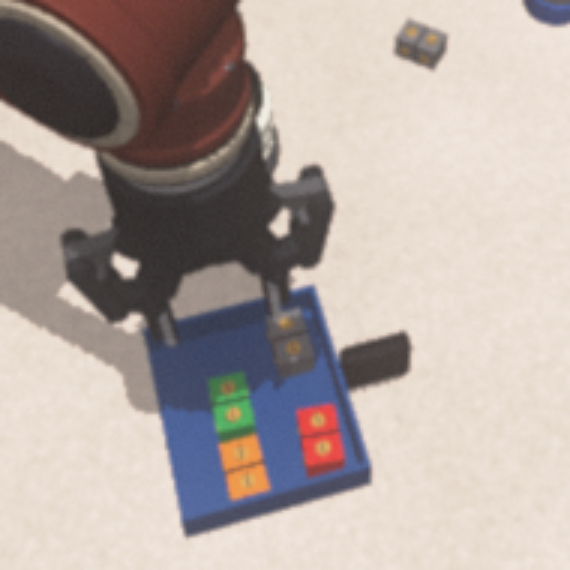

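View pics/g2.png

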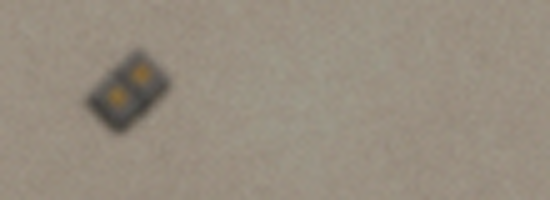

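```bash
python3 -m jog '[[[0.01,0.265,0.218,-0.836,-1],[0.01,0.265,0.218,-0.836,-1],[0.01,0.265,0.218,-0.836,-1],[0.01,0.265,0.218,-0.836,-1],[0.01,0.265,0.218,-0.836,-1],[0.01,0.265,0.218,-0.836,-1],[0.01,0.265,0.218,-0.836,-1],[0.01,0.265,0.218,-0.836,-1],[0.01,0.265,0.218,-0.836,-1],[0.01,0.265,0.218,-0.836,-1],[0.01,0.265,0.218,-0.836,-1]]]'
python3 - <<'E'
from h import *
go([.640,.038,0.004],53)
print(Ro.from_rotvec(ctrl.get_obs()['tool_rot']).as_matrix()[:,0].round(3))
E
```

```text
t: 12.05
tool_pos: [0.6362, 0.0392, 0.1345]
tool_rot: [-0.741, 1.421, 0.693]
contact_force: [0.0, -0.4, -0.2]
opening: 0.0854
shift [0.1306, 0.0013, -0.0, -0.002] zaxis yaw 52.9 tcp [0.6362 0.0392 0.1345] q [-0.05  0.13  1.69 -0.01  1.28 -0.97]
[ 0.037 -0.015 -0.999]
```

```bash
python3 -m jog '[[[0.05,0.001,0,0,-1],[0.09,0.001,0,0,-1],[0.115,0.001,0,0,-1],[0.129,0.001,0,0,-1],[0.129,0.001,0,0,-1],[0.129,0.001,0,0,1],[0.129,0.001,0,0,1],[0.129,0.001,0,0,1],[0.129,0.001,0,0,1],[0.129,0.001,0,0,1],[0.129,0.001,0,0,1],[0.129,0.001,0,0,1]]]' 40; python3 -m jog '[[[-0.04,0,0,0,1],[-0.08,0,0,0,1],[-0.12,0,0,0,1],[-0.12,0,0,0,1],[-0.12,0,0,0,1],[-0.12,0,0,0,1]]]'
python3 - <<'E'
from h import *
go([.4375,-.202,0.14],5)
print(Ro.from_rotvec(ctrl.get_obs()['tool_rot']).as_matrix()[:,0].round(3))
E
```

```text
t: 13.25
tool_pos: [0.6413, 0.0379, 0.0071]
tool_rot: [-0.742, 1.419, 0.692]
contact_force: [-0.1, -0.1, 5.9]
opening: 0.023
t: 13.85
tool_pos: [0.6353, 0.0398, 0.1249]
tool_rot: [-0.741, 1.422, 0.694]
contact_force: [-0.5, 0.7, -0.6]
opening: 0.0234
shift [-0.0186, 0.0111, -0.312, 0.836] zaxis yaw 52.9 tcp [0.6353 0.0398 0.1249] q [-0.05  0.14  1.7  -0.01  1.26 -0.97]
[ 0.036 -0.015 -0.999]
```

```bash
python3 -m jog '[[[-0.019,0.011,-0.312,0.836,1],[-0.019,0.011,-0.312,0.836,1],[-0.019,0.011,-0.312,0.836,1],[-0.019,0.011,-0.312,0.836,1],[-0.019,0.011,-0.312,0.836,1],[-0.019,0.011,-0.312,0.836,1],[-0.019,0.011,-0.312,0.836,1],[-0.019,0.011,-0.312,0.836,1],[-0.019,0.011,-0.312,0.836,1],[-0.019,0.011,-0.312,0.836,1],[-0.019,0.011,-0.312,0.836,1],[-0.019,0.011,-0.312,0.836,1]]]'
python3 - <<'E'
from h import *
go([.4375,-.202,0.020],5)
d=shot('side','i'); a=d['color'][200:390,210:400]; cv2.imwrite('pics/i1.png',cv2.resize(a,None,fx=3,fy=3)[...,::-1])
E
```

```text
t: 15.05
tool_pos: [0.4381, -0.2012, 0.1402]
tool_rot: [-0.082, 1.535, 0.057]
contact_force: [0.1, -0.0, -0.5]
opening: 0.023
shift [0.1201, 0.0014, -0.0048, 0.002] zaxis yaw 5.1 tcp [ 0.4381 -0.2012  0.1402] q [-0.59 -0.25  2.05  0.01  1.3  -0.68]
```

View pics/i1.png

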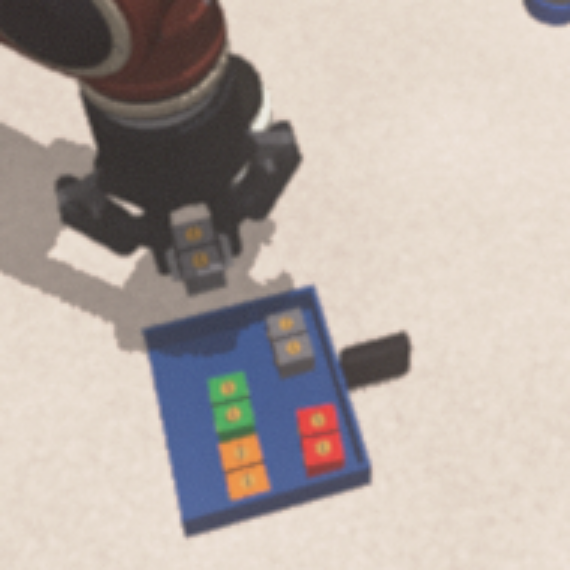

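```bash
python3 -m jog '[[[0.05,0.001,-0.004,0,1],[0.09,0.001,-0.004,0,1],[0.11,0.001,-0.004,0,1],[0.12,0.001,-0.004,0,1],[0.12,0.001,-0.004,0,1],[0.12,0.001,-0.004,0,0.1],[0.12,0.001,-0.004,0,0.1],[0.12,0.001,-0.004,0,0.1],[0.08,0,0,0,0.1],[0.04,0,0,0,0.1],[0,0,0,0,0.1],[0,0,0,0,0.1]]]'
python3 - <<'E'
from h import *
go([.540,-.234,0.14],95)
print(Ro.from_rotvec(ctrl.get_obs()['tool_rot']).as_matrix()[:,0].round(3))
D={n:shot(n,'j') for n in('side','top')};d=D['side']; a=d['color'][200:390,210:400]; cv2.imwrite('pics/j1.png',cv2.resize(a,None,fx=3,fy=3)[...,::-1])
E
```

```text
t: 16.3
tool_pos: [0.442, -0.204, 0.1486]
tool_rot: [-0.089, 1.522, 0.05]
contact_force: [0.2, 0.2, 0.9]
opening: 0.0383
shift [0.014, -0.0383, 0.0945, -1.569] zaxis yaw 5.1 tcp [ 0.442  -0.204   0.1486] q [-0.59 -0.26  2.04  0.01  1.31 -0.68]
[ 0.048 -0.023 -0.999]
```

View pics/j1.png

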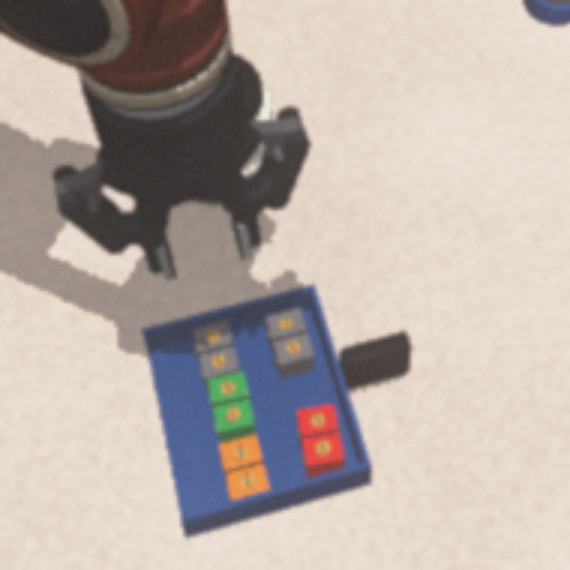

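View pics/j_top.png

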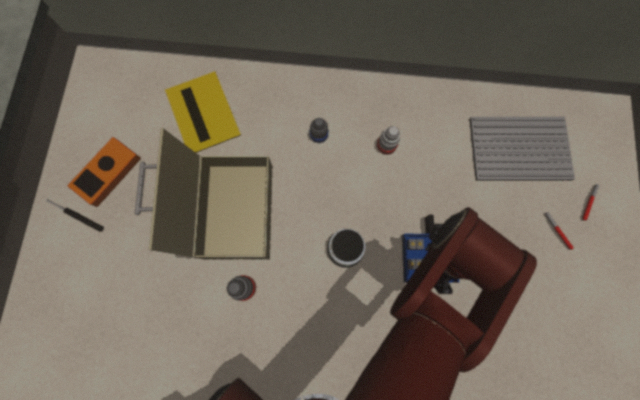

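All five blocks now lie in the scoop, with the three strays in a row in front of the two that started there. Next I'll grip the handle and measure the box.

```bash
python3 -m jog '[[[0.014,-0.038,0.094,-1.569,-0.5],[0.014,-0.038,0.094,-1.569,-0.5],[0.014,-0.038,0.094,-1.569,-0.5],[0.014,-0.038,0.094,-1.569,-0.5],[0.014,-0.038,0.094,-1.569,-0.5],[0.014,-0.038,0.094,-1.569,-0.5],[0.014,-0.038,0.094,-1.569,-0.5],[0.014,-0.038,0.094,-1.569,-0.5],[0.014,-0.038,0.094,-1.569,-0.5],[0.014,-0.038,0.094,-1.569,-0.5],[0.014,-0.038,0.094,-1.569,-0.5],[0.014,-0.038,0.094,-1.569,-0.5]]]'
python3 - <<'E'
from h import *
go([.540,-.234,0.017],95)
print(Ro.from_rotvec(ctrl.get_obs()['tool_rot']).as_matrix()[:,0].round(3))
D={n:shot(n,'k') for n in('side','top')}
d=D['side']; a=d['color'][220:390,230:400]; cv2.imwrite('pics/k1.png',cv2.resize(a,None,fx=3,fy=3)[...,::-1])
d=D['top']; a=d['color'][120:300,120:290]; cv2.imwrite('pics/k2.png',cv2.resize(a,None,fx=3.3,fy=3.3,interpolation=cv2.INTER_CUBIC)[...,::-1])
d=D['side']; a=d['color'][50:200,200:360]; cv2.imwrite('pics/k3.png',cv2.resize(a,None,fx=4,fy=4,interpolation=cv2.INTER_CUBIC)[...,::-1])
E
```

```text
t: 17.6
tool_pos: [0.5355, -0.2313, 0.131]
tool_rot: [-1.302, 1.153, 1.237]
contact_force: [-0.3, 0.4, 0.3]
opening: 0.0641
shift [0.1141, -0.0002, -0.001, -0.001] zaxis yaw 94.9 tcp [ 0.5355 -0.2313  0.131 ] q [-0.54  0.01  1.83  0.01  1.26 -2.2 ]
[ 0.037 -0.016 -0.999]
```

View pics/k1.png

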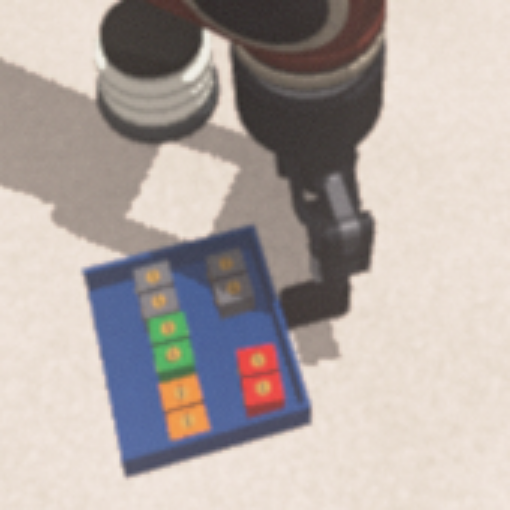

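View pics/k2.png

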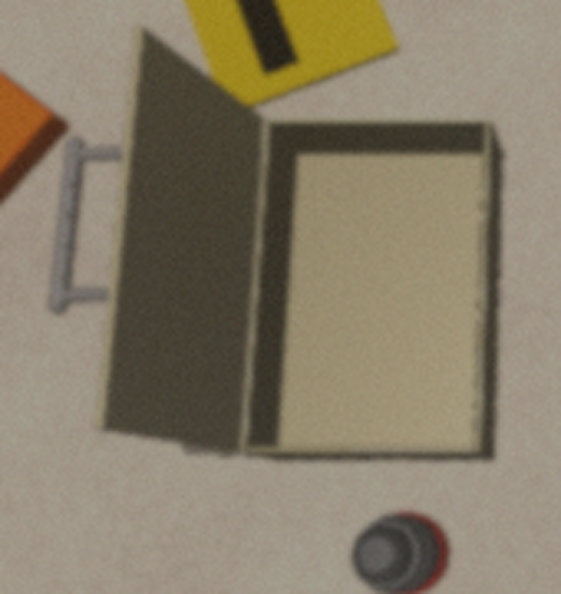

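View pics/k3.png

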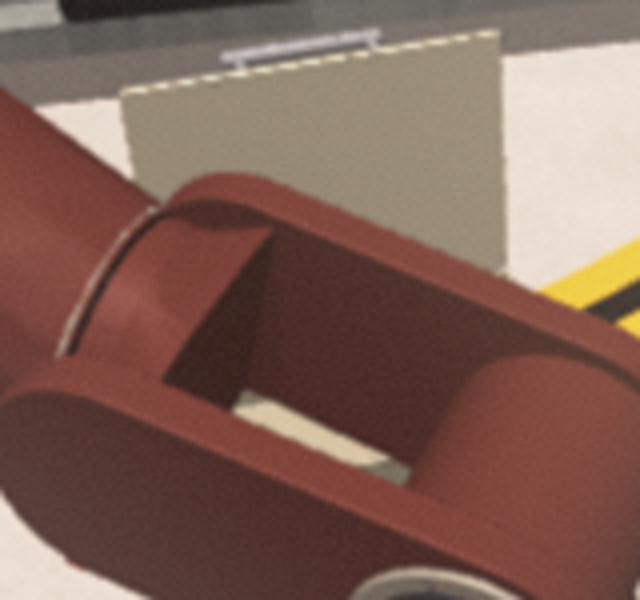

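Run:
```python
from h import *
D={n:imaging.get_image(n) for n in('side','top')}
T=lambda x,y:(120+x/3.3,120+y/3.3); S=lambda x,y:(200+x/4,50+y/4)
for n,p in {'farR':(493,123),'nearR':(491,456),'farL':(268,122),'nearL':(244,452)}.items(): print(n,ray(D['top'],*T(*p),.08).round(3))
for n,t,s in [('lid near',(103,428),(122,92)),('lid far',(142,30),(500,33)),('handle mid',(65,225),(302,45))]:
    X=tri(D['top'],T(*t),D['side'],S(*s)); print(n,X.round(3), proj(D['top'],X)-T(*t),proj(D['side'],X)-S(*s))
# plug tops & post
print('post',ray(D['top'],347,245,.08).round(3), 'plug1 base', ray(D['side'],224,185,0).round(3),'plug1 top',ray(D['top'],237,288,.115).round(3))
g=cv2.cvtColor(D['top']['color'],cv2.COLOR_RGB2GRAY)
m=((g<50)&(np.add.outer((np.arange(400)-245)**2,(np.arange(640)-347)**2)<20**2)).astype(np.uint8)
c=cv2.moments(m,True); print(c['m00'],[c['m10']/c['m00'],c['m01']/c['m00']],ray(D['top'],c['m10']/c['m00'],c['m01']/c['m00'],.08))
```

```text
farR [0.662 0.183 0.08 ]
nearR [0.415 0.153 0.08 ]
farL [0.646 0.352 0.08 ]
nearL [0.401 0.327 0.08 ]
lid near [0.4   0.355 0.246] [-0.00218216 -0.24921869] [-0.17090463  0.05180307]
lid far [0.646 0.38  0.245] [ 0.00291011 -0.03084209] [-0.02100998  0.00875025]
handle mid [0.518 0.406 0.237] [-0.00124049  0.02941799] [ 0.01970882 -0.00709435]
post [ 0.464 -0.027  0.08 ] plug1 base [ 0.334  0.216 -0.   ] plug1 top [0.341 0.209 0.115]
688.0 [347.5421511627907, 245.2703488372093] [ 0.46300465 -0.02836206  0.08      ]
```

```bash
python3 -m jog '[[[0.05,0,-0.001,0,-0.5],[0.09,0,-0.001,0,-0.5],[0.105,0,-0.001,0,-0.5],[0.114,0,-0.001,0,-0.5],[0.114,0,-0.001,0,-0.5],[0.114,0,-0.001,0,0.2],[0.114,0,-0.001,0,0.2],[0.114,0,-0.001,0,0.2],[0.114,0,-0.001,0,0.2]]]' 100
python3 - <<'E'
from h import *
go([.540,-.234,0.017],95)
D={n:shot(n,'l') for n in('side','top')}
d=D['side']; a=d['color'][220:390,230:400]; cv2.imwrite('pics/l1.png',cv2.resize(a,None,fx=3,fy=3)[...,::-1])
E
```

```text
t: 18.7
tool_pos: [0.5413, -0.2349, 0.0195]
tool_rot: [-1.305, 1.152, 1.233]
contact_force: [-0.1, -0.7, -0.4]
opening: 0.0339
shift [0.0024, 0.0013, 0.001, -0.002] zaxis yaw 94.9 tcp [ 0.5413 -0.2349  0.0195] q [-0.54  0.17  1.87  0.01  1.06 -2.2 ]
```

View pics/l1.png

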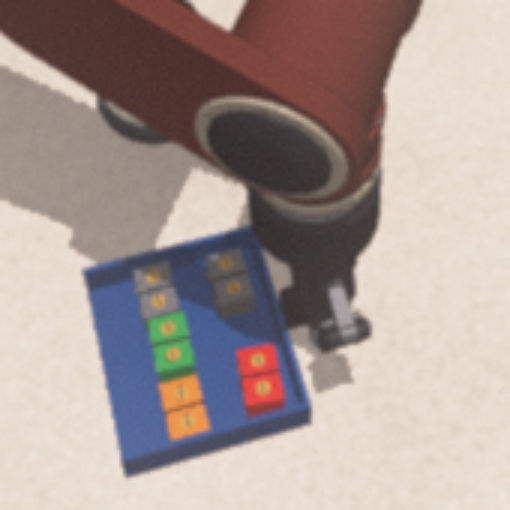

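```bash
python3 -m jog '[[[0.002,0,0,0,1],[0.002,0,0,0,1],[0.002,0,0,0,1],[0.002,0,0,0,1],[0.002,0,0,0,1],[-0.005,0,0,0,1],[-0.015,0,0,0,1],[-0.025,0,0,0,1],[-0.035,0,0,0,1],[-0.04,0,0,0,1],[-0.04,0,0,0,1],[-0.04,0,0,0,1]]]' 110
python3 - <<'E'
from h import *
go([.540,-.234,0.2],95)
D={n:shot(n,'m') for n in('side','top')}
d=D['side']; a=d['color'][220:390,230:400]; cv2.imwrite('pics/m1.png',cv2.resize(a,None,fx=3,fy=3)[...,::-1])
E
```

```text
t: 20.0
tool_pos: [0.5393, -0.234, 0.0588]
tool_rot: [-1.304, 1.153, 1.234]
contact_force: [-0.4, -0.0, -4.2]
opening: 0.0124
shift [-0.141, -0.0061, -0.003, -0.002] zaxis yaw 94.9 tcp [ 0.5393 -0.234   0.0588] q [-0.54  0.11  1.86  0.01  1.13 -2.2 ]
```

View pics/m1.png

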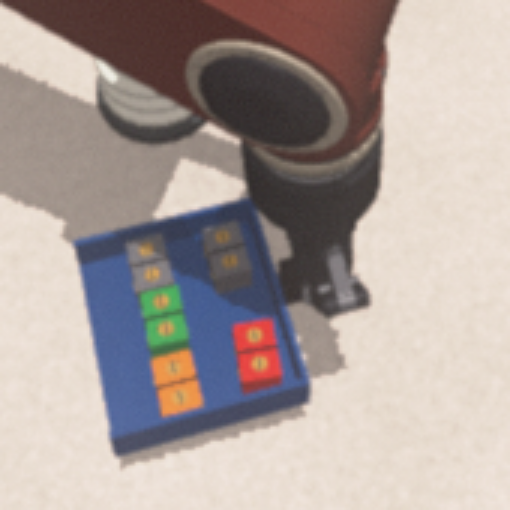

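The scoop is up, level and fully loaded. I'll raise it gently and carry it to the box.

```bash
python3 -m jog '[[[-0.005,0,0,0,1],[-0.015,0,0,0,1],[-0.03,0,0,0,1],[-0.045,-0.001,0,0,1],[-0.06,-0.002,0,0,1],[-0.08,-0.003,-0.001,0,1],[-0.1,-0.004,-0.002,0,1],[-0.115,-0.005,-0.003,0,1],[-0.128,-0.006,-0.003,0,1],[-0.136,-0.006,-0.003,0,1],[-0.141,-0.006,-0.003,0,1],[-0.141,-0.006,-0.003,0,1]]]' 110
python3 - <<'E'
from h import *
go([.540,.1595,0.2],5.5)
print(Ro.from_rotvec(ctrl.get_obs()['tool_rot']).as_matrix()[:,0].round(3))
E
```

```text
t: 21.3
tool_pos: [0.5398, -0.2339, 0.1997]
tool_rot: [-1.304, 1.153, 1.235]
contact_force: [0.1, -0.4, -3.8]
opening: 0.013
shift [-0.0068, -0.034, 0.3919, 1.56] zaxis yaw 94.9 tcp [ 0.5398 -0.2339  0.1997] q [-0.54 -0.04  1.76  0.01  1.38 -2.2 ]
[ 0.039 -0.017 -0.999]
```

```bash
python3 -m jog '[[[0,0,0.004,0.02,1],[0,-0.001,0.014,0.06,1],[0,-0.003,0.03,0.12,1],[-0.001,-0.005,0.05,0.2,1],[-0.001,-0.007,0.075,0.29,1],[-0.002,-0.009,0.1,0.39,1],[-0.002,-0.011,0.125,0.49,1],[-0.003,-0.013,0.148,0.58,1],[-0.003,-0.015,0.168,0.66,1],[-0.003,-0.016,0.184,0.73,1],[-0.003,-0.017,0.194,0.77,1],[-0.003,-0.017,0.196,0.78,1]]]' 110
python3 - <<'E'
from h import *
go([.540,.1595,0.2],5.5)
D={n:shot(n,'n') for n in('side','top')}
E
```

```text
t: 22.5
tool_pos: [0.5392, -0.036, 0.1983]
tool_rot: [-0.707, 1.433, 0.658]
contact_force: [-0.6, -0.4, -4.8]
opening: 0.0125
shift [-0.0049, 0.1242, 0.1509, 0.782] zaxis yaw 50.3 tcp [ 0.5392 -0.036   0.1983] q [-0.2  -0.15  1.87 -0.01  1.39 -1.08]
```

View pics/n_side.png

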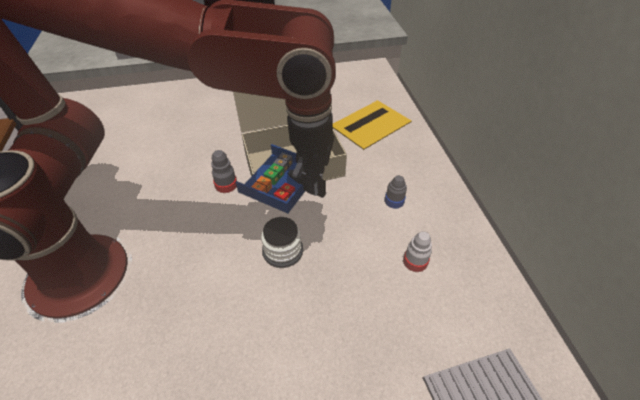

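```bash
python3 -m jog '[[[0,0.002,0.002,0.02,1],[0,0.009,0.01,0.06,1],[0,0.02,0.024,0.12,1],[-0.001,0.034,0.04,0.2,1],[-0.002,0.048,0.058,0.29,1],[-0.003,0.063,0.077,0.39,1],[-0.003,0.079,0.096,0.49,1],[-0.004,0.095,0.114,0.58,1],[-0.004,0.108,0.13,0.67,1],[-0.005,0.117,0.142,0.74,1],[-0.005,0.123,0.149,0.777,1],[-0.005,0.124,0.151,0.782,1]]]' 110
python3 - <<'E'
from h import *
go([.540,.1595,0.18],5.5)
D={n:shot(n,'o') for n in('side','top')}
for n,(a,b,c,e) in {'side':(50,210,190,370),'top':(110,310,140,330)}.items():
    cv2.imwrite(f'pics/o1_{n}.png',cv2.resize(D[n]['color'][a:b,c:e],None,fx=3,fy=3)[...,::-1])
E
```

```text
t: 23.8
tool_pos: [0.5401, 0.1588, 0.1999]
tool_rot: [-0.09, 1.534, 0.06]
contact_force: [0.1, -1.3, -4.2]
opening: 0.0123
shift [0.0199, 0.0012, -0.0007, 0.0] zaxis yaw 5.5 tcp [0.5401 0.1588 0.1999] q [ 0.17 -0.09  1.81 -0.02  1.39  0.07]
```

View pics/o1_side.png

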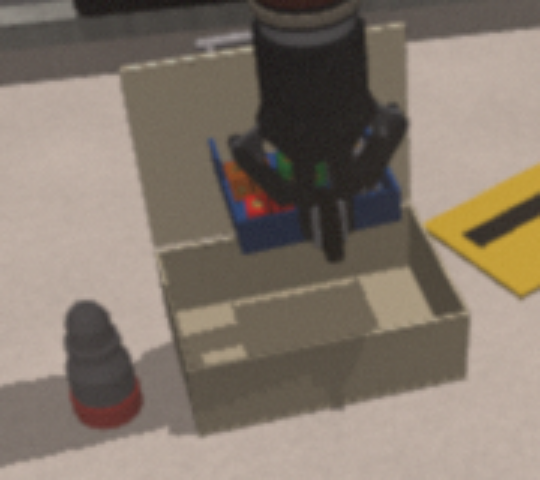

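View pics/o1_top.png

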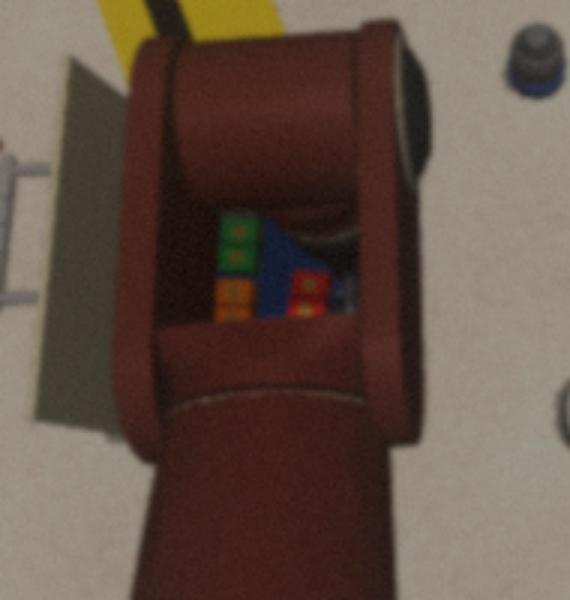

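```bash
python3 -m jog '[[[0.015,0.001,0,0,1],[0.015,0.001,0,0,1],[0.015,0.001,0,0,1]]]' 20
python3 - <<'E'
from h import *
D={n:shot(n,'p') for n in('side','top')}
for n,(a,b,c,e) in {'side':(50,210,190,370)}.items():
    cv2.imwrite(f'pics/p1_{n}.png',cv2.resize(D[n]['color'][a:b,c:e],None,fx=3,fy=3)[...,::-1])
E
```

```text
t: 24.2
tool_pos: [0.5399, 0.1581, 0.1834]
tool_rot: [-0.09, 1.537, 0.059]
contact_force: [-0.0, 0.0, -4.3]
opening: 0.0124
```

View pics/p1_side.png

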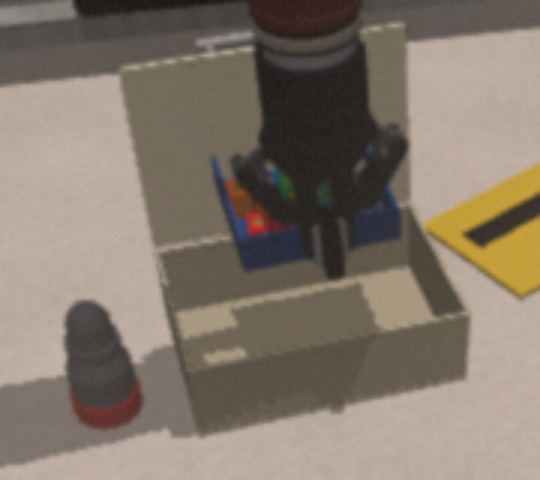

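```bash
python3 -m jog '[[[0,0,0,0,1],[0,0,0,0,1],[-0.05,0,0,0,1],[-0.05,0,0,0,1],[-0.05,0,0,0,1],[0,0,0,0,1],[-0.05,0,0,0,1],[-0.05,0,0,0,1]]]' 20
python3 - <<'E'
from h import *
D={n:shot(n,'q') for n in('side','top')}
for n,(a,b,c,e) in {'side':(50,210,190,370)}.items():
    cv2.imwrite(f'pics/q1_{n}.png',cv2.resize(D[n]['color'][a:b,c:e],None,fx=3,fy=3)[...,::-1])
E
```

```text
t: 25.1
tool_pos: [0.5319, 0.1583, 0.2248]
tool_rot: [-0.092, 1.552, 0.058]
contact_force: [2.6, 1.6, -2.3]
opening: 0.0128
```

View pics/q1_side.png

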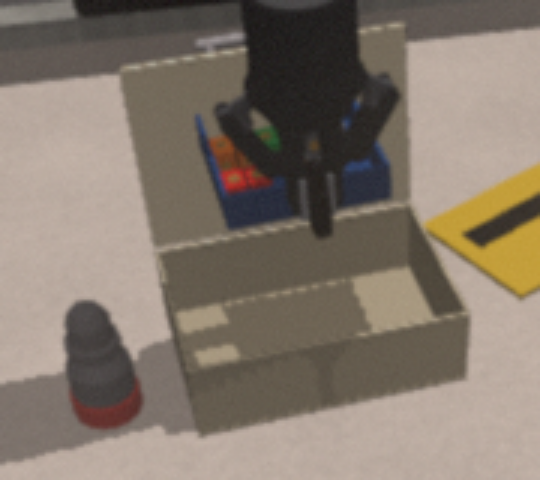

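The grip won't let the scoop sag even at 20 N. Instead I'll rest its underside on the box's near rim with the load's centre of mass just inside, then briefly ease the grip so it tips. First I'll check the load's lever arm from the wrist moment.

```bash
python3 -m jog '[[[0,0,0,0,1],[0,0,0,0,1],[0,0,0,0,1],[0,0,0,0,1]]]' 110
python3 - <<'E'
from h import *
o=ctrl.get_obs(); M=Ro.from_rotvec(o['tool_rot']).as_matrix(); print(M.round(3)); print(o['contact_force'],o['wrist_torque'])
for i in range(8):
    imaging.get_image('side'); o=ctrl.get_obs(); print(np.round(o['contact_force'],2),np.round(o['wrist_torque'],3), np.round(M.T@o['wrist_torque'],3))
go([.544,.116,.17],5.5)
E
```

```text
t: 25.6
tool_pos: [0.5395, 0.1594, 0.2347]
tool_rot: [-0.09, 1.533, 0.059]
contact_force: [-0.3, -0.5, -5.5]
opening: 0.0126
[[ 0.038 -0.095  0.995]
 [-0.018  0.995  0.096]
 [-0.999 -0.021  0.036]]
[-0.33641391 -0.54369335 -5.46386291] [-0.31467035  0.01194691 -0.04836038]
[-1.19 -0.16 -4.78] [-0.336  0.027 -0.008] [-0.005  0.059 -0.332]
[-0.22  0.02 -5.12] [-0.288 -0.    -0.075] [ 0.064  0.029 -0.289]
[-0.24 -1.29 -4.07] [-0.281  0.007 -0.021] [ 0.01   0.034 -0.28 ]
[ 1.11 -0.19 -4.52] [-0.287  0.01  -0.021] [ 0.01   0.038 -0.286]
[-0.18  1.03 -5.44] [-0.298 -0.005  0.016] [-0.027  0.023 -0.297]
[-0.84  1.12 -5.25] [-0.307  0.043 -0.057] [ 0.044  0.073 -0.304]
[ 0.72 -1.36 -4.6 ] [-0.302  0.057 -0.003] [-0.009  0.085 -0.296]
[-0.98  0.43 -4.6 ] [-0.275 -0.009 -0.038] [ 0.028  0.018 -0.276]
shift [0.0649, -0.0422, -0.0012, -0.0] zaxis yaw 5.5 tcp [0.5388 0.1593 0.2339] q [ 0.17 -0.12  1.78 -0.02  1.45  0.07]
```

```bash
python3 -m jog '[[[0.005,-0.005,0,0,1],[0.015,-0.012,0,0,1],[0.03,-0.022,0,0,1],[0.045,-0.032,0,0,1],[0.06,-0.039,-0.001,0,1],[0.07,-0.041,-0.001,0,1],[0.08,-0.041,-0.001,0,1],[0.09,-0.041,-0.001,0,1],[0.1,-0.041,-0.001,0,1],[0.11,-0.041,-0.001,0,1],[0.11,-0.041,-0.001,0,1],[0.11,-0.041,-0.001,0,1]]]' 110
python3 - <<'E'
from h import *
D={n:shot(n,'r') for n in('side','top')}
for n,(a,b,c,e) in {'side':(50,210,190,370)}.items():
    cv2.imwrite(f'pics/r1_{n}.png',cv2.resize(D[n]['color'][a:b,c:e],None,fx=4,fy=3.7,interpolation=cv2.INTER_CUBIC)[...,::-1])
go([.544,.1176,.100],5.5)
E
```

```text
t: 27.2
tool_pos: [0.5456, 0.1166, 0.1247]
tool_rot: [-0.09, 1.534, 0.06]
contact_force: [-0.5, -0.3, -4.9]
opening: 0.0126
shift [0.0255, 0.0018, -0.003, 0.0] zaxis yaw 5.5 tcp [0.5462 0.1166 0.1256] q [ 0.09 -0.04  1.89 -0.02  1.26 -0.  ]
```

View pics/r1_side.png

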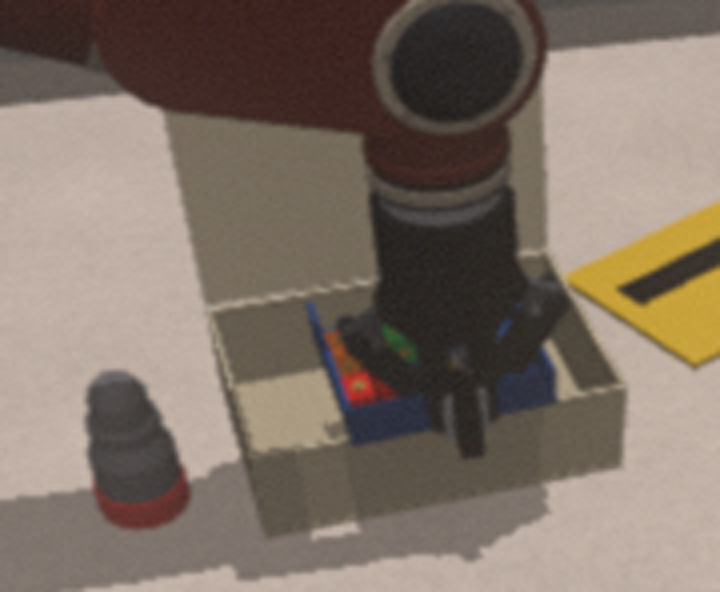

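View pics/r_top.png

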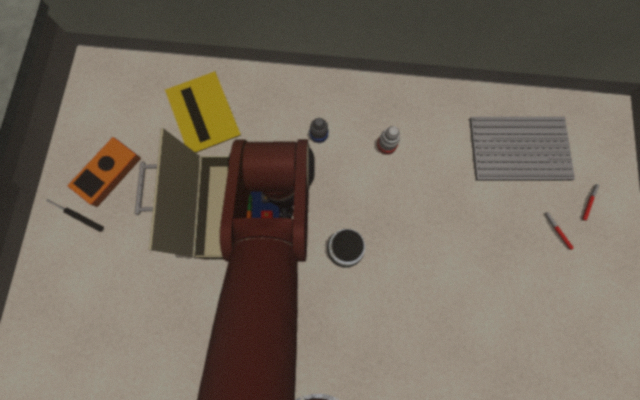

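```bash
python3 -m jog '[[[0.006,0.001,-0.002,0,1],[0.012,0.002,-0.003,0,1],[0.018,0.002,-0.003,0,1],[0.021,0.002,-0.003,0,1],[0.024,0.002,-0.003,0,1],[0.024,0.002,-0.003,0,1]]]' 110; python3 -m jog '[[[0.001,0,0,0,1],[0.002,0,0,0,1],[0.002,0,0,0,1]]]' 110
```

```text
t: 27.9
tool_pos: [0.5436, 0.1178, 0.1008]
tool_rot: [-0.09, 1.534, 0.059]
contact_force: [-0.2, -0.2, -4.5]
opening: 0.0125
t: 28.2
tool_pos: [0.5441, 0.1177, 0.0996]
tool_rot: [-0.09, 1.533, 0.059]
contact_force: [0.1, -0.1, -0.9]
opening: 0.0123
```

```bash
python3 -m jog '[[[0.001,0,0,0,0.6],[0.001,0,0,0,1],[0.001,0,0,0,1],[0.001,0,0,0,1]]]' 110
python3 - <<'E'
from h import *
D={n:shot(n,'s') for n in('side','top')}
for n,(a,b,c,e) in {'side':(50,210,190,370)}.items():
    cv2.imwrite(f'pics/s1_{n}.png',cv2.resize(D[n]['color'][a:b,c:e],None,fx=4,fy=3.7,interpolation=cv2.INTER_CUBIC)[...,::-1])
o=ctrl.get_obs();print(o['wrist_torque'])
E
```

```text
t: 28.6
tool_pos: [0.5449, 0.118, 0.0996]
tool_rot: [-0.089, 1.531, 0.06]
contact_force: [0.4, 1.8, 2.8]
opening: 0.0126
[ 0.28009225  0.15716686 -0.08804964]
```

View pics/s1_side.png

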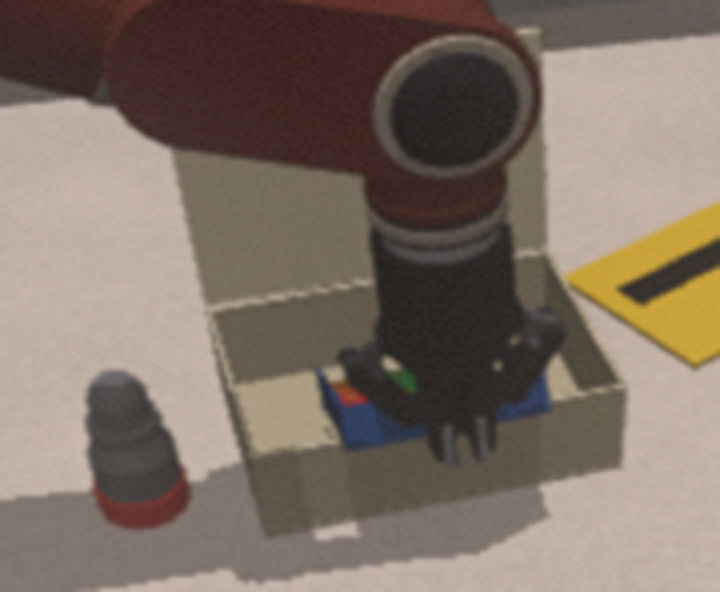

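```bash
python3 -m jog '[[[0,0,0,0,0.55],[0,0,0,0,1],[0,0,0,0,1],[0,0,0,0,1]]]' 110
python3 - <<'E'
from h import *
D={n:shot(n,'t') for n in('side','top')}
for n,(a,b,c,e) in {'side':(50,210,190,370)}.items():
    cv2.imwrite(f'pics/t1_{n}.png',cv2.resize(D[n]['color'][a:b,c:e],None,fx=4,fy=3.7,interpolation=cv2.INTER_CUBIC)[...,::-1])
o=ctrl.get_obs();print(o['wrist_torque'])
E
```

```text
t: 29.1
tool_pos: [0.5446, 0.1178, 0.099]
tool_rot: [-0.09, 1.532, 0.059]
contact_force: [-0.7, 0.6, -0.3]
opening: -0.0001
[-0.01679693  0.08362018 -0.05336819]
```

View pics/t1_side.png

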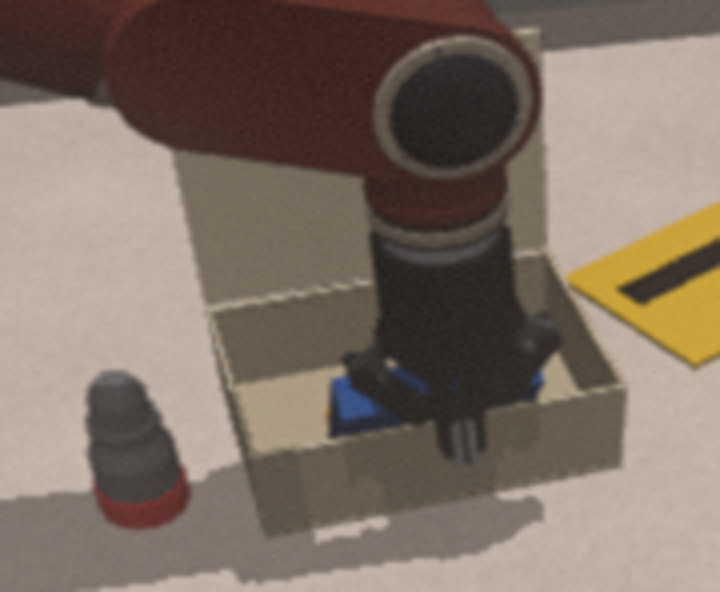

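The scoop has tipped right out of the fingers into the box. I'll raise the tool clear and look.

```bash
python3 -m jog '[[[-0.02,0,0,0,1],[-0.06,0,0,0,1],[-0.1,-0.02,0,0,1],[-0.15,-0.06,0,0,1],[-0.15,-0.1,0,0,1],[-0.15,-0.15,0,0,1],[-0.15,-0.2,0,0,0],[-0.15,-0.25,0,0,0],[-0.15,-0.25,0,0,0],[-0.15,-0.25,0,0,0]]]' 110
python3 - <<'E'
from h import *
D={n:shot(n,'u') for n in('side','top')}
for n,(a,b,c,e) in {'side':(50,210,190,370),'top':(140,280,180,300)}.items():
    cv2.imwrite(f'pics/u1_{n}.png',cv2.resize(D[n]['color'][a:b,c:e],None,fx=4,fy=3.7,interpolation=cv2.INTER_CUBIC)[...,::-1])
E
```

```text
t: 30.2
tool_pos: [0.5624, -0.1292, 0.254]
tool_rot: [-0.087, 1.532, 0.058]
contact_force: [0.3, -0.0, 0.0]
opening: 0.0424
```

View pics/u1_side.png

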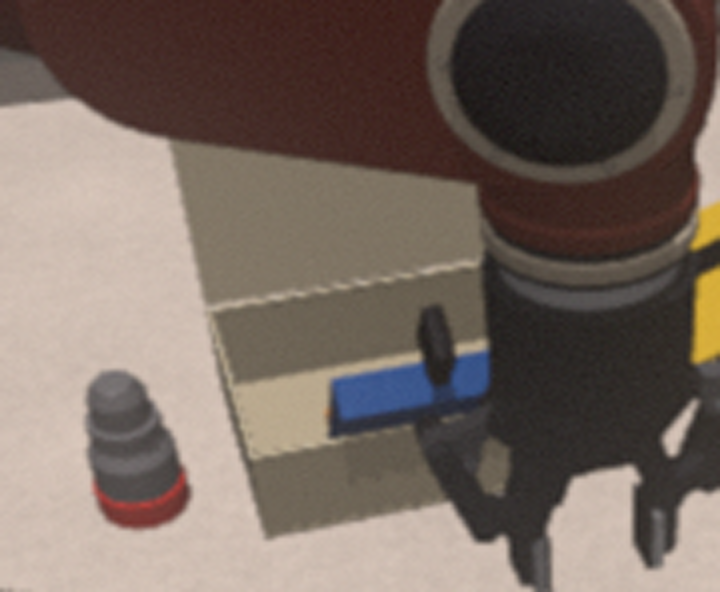

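View pics/u1_top.png

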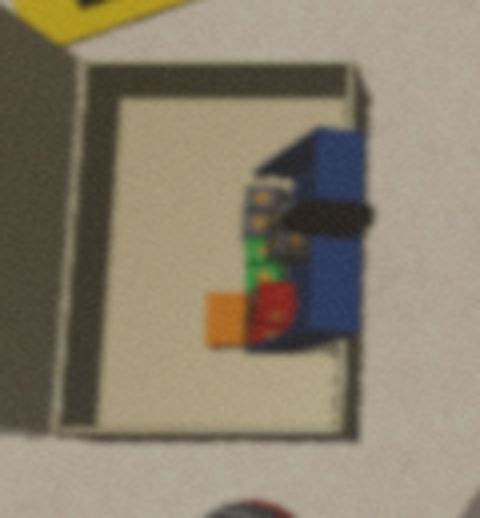

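Run:
```python
from h import *
D={n:imaging.get_image(n) for n in('side','top')}
T=lambda x,y:(180+x/4,140+y/3.7); S=lambda x,y:(190+x/4,50+y/3.7)
for nm,t,s in [('tip',(290,215),(432,318)),('base',(360,215),(440,372)),('mid',(328,215),(436,345)),('wall top nearcorner',(362,333),(338,432)),('wall other',(318,130),(335,385)),('nearcorner b',(325,333),(335,385))]:
    X=tri(D['top'],T(*t),D['side'],S(*s)); print(nm,X.round(3), (proj(D['top'],X)-T(*t)).round(1),(proj(D['side'],X)-S(*s)).round(1))
print(ray(D['top'],*T(362,130),.08),ray(D['top'],*T(362,333),.08))
```

```text
tip [0.54  0.196 0.15 ] [ 0.  -0.3] [-0.2  0.1]
base [0.542 0.159 0.136] [-0.   1.7] [ 1.4 -0.5]
mid [0.541 0.176 0.144] [-0.   0.7] [ 0.6 -0.2]
wall top nearcorner [0.476 0.154 0.099] [0.  1.3] [ 1.1 -0.4]
wall other [0.531 0.171 0.155] [ 3.5 27.3] [ 21.7 -12.6]
nearcorner b [0.475 0.172 0.123] [ 0.  -0.5] [-0.4  0.1]
[0.61654375 0.17440201 0.08      ] [0.48143627 0.15713121 0.08      ]
```

Run:
```python
from h import *
D={n:imaging.get_image(n) for n in('side','top')}
u=np.array([-.096,.995,0]); z=np.array([0,0,1.]); w=np.array([.995,.096,0])
for th in(33,37,42,50):
    t=np.radians(th); x=-u*np.cos(t)+z*np.sin(t); zz=u*np.sin(t)+z*np.cos(t)
    A=np.array([.476,.154,.099])+.065*w   # bottom back centre
    for a,b in((0,10),(0,50),(46,10),(46,50),(23,30)):
        X=A+x*a/1e3+zz*b/1e3; p=proj(D['top'],X); q=proj(D['side'],X)
        print(th,(a,b),X.round(3),'top crop',((p-[180,140])*[4,3.7]).round(),'side crop',((q-[190,50])*[4,3.7]).round())
    for a,b in((-120,0),(-60,0)):
        print('nose/origin',(A+x*a/1e3).round(3))
```

```text
33 (0, 10) [0.54  0.166 0.107] top crop [354. 234.] side crop [442. 397.]
33 (0, 50) [0.538 0.187 0.141] top crop [308. 222.] side crop [431. 337.]
33 (46, 10) [0.544 0.127 0.132] top crop [416. 225.] side crop [457. 405.]
33 (46, 50) [0.542 0.149 0.166] top crop [371. 212.] side crop [445. 344.]
33 (23, 30) [0.541 0.157 0.137] top crop [362. 223.] side crop [444. 371.]
nose/origin [0.531 0.26  0.034]
nose/origin [0.536 0.21  0.066]
37 (0, 10) [0.54  0.166 0.107] top crop [353. 234.] side crop [442. 397.]
37 (0, 50) [0.538 0.19  0.139] top crop [303. 222.] side crop [430. 337.]
37 (46, 10) [0.544 0.13  0.135] top crop [412. 224.] side crop [456. 400.]
37 (46, 50) [0.541 0.154 0.167] top crop [362. 212.] side crop [443. 338.]
37 (23, 30) [0.541 0.16  0.137] top crop [358. 223.] side crop [442. 368.]
nose/origin [0.531 0.256 0.027]
nose/origin [0.536 0.208 0.063]
42 (0, 10) [0.54  0.167 0.106] top crop [352. 234.] side crop [441. 396.]
42 (0, 50) [0.537 0.194 0.136] top crop [298. 224.] side crop [428. 337.]
42 (46, 10) [0.543 0.133 0.137] top crop [406. 223.] side crop [454. 394.]
42 (46, 50) [0.541 0.16  0.167] top crop [351. 212.] side crop [441. 332.]
42 (23, 30) [0.54  0.163 0.137] top crop [352. 223.] side crop [441. 365.]
nose/origin [0.532 0.249 0.019]
nose/origin [0.536 0.205 0.059]
50 (0, 10) [0.54  0.168 0.105] top crop [351. 234.] side crop [441. 397.]
50 (0, 50) [0.537 0.198 0.131] top crop [291. 225.] side crop [427. 339.]
50 (46, 10) [0.543 0.138 0.141] top crop [395. 222.] side crop [452. 385.]
50 (46, 50) [0.54  0.169 0.166] top crop [334. 212.] side crop [437. 324.]
50 (23, 30) [0.54  0.168 0.136] top crop [343. 224.] side crop [439. 361.]
nose/origin [0.533 0.237 0.007]
nose/origin [0.537 0.199 0.053]
```

Run:
```python
from h import *
go([.5405,.162,.22],5.5)
```

```text
shift [0.0285, 0.2904, 0.0049, 0.002] zaxis yaw 5.6 tcp [ 0.5627 -0.127   0.2543] q [-0.35 -0.1   1.73 -0.    1.47 -0.45]
```

```bash
python3 -m jog '[[[0.0,0.05,0.001,0,0],[0.01,0.1,0.002,0,0],[0.02,0.15,0.003,0,0],[0.028,0.2,0.004,0,0],[0.028,0.25,0.005,0,0],[0.028,0.29,0.005,0,0],[0.028,0.29,0.005,0,0],[0.028,0.29,0.005,0,0]]]' 110
python3 - <<'E'
from h import *
go([.5405,.162,.122],5.5)
D={n:shot(n,'v') for n in('side','top')}
for n,(a,b,c,e) in {'side':(50,210,190,370)}.items():
    cv2.imwrite(f'pics/v1_{n}.png',cv2.resize(D[n]['color'][a:b,c:e],None,fx=4,fy=3.7,interpolation=cv2.INTER_CUBIC)[...,::-1])
E
```

```text
t: 31.3
tool_pos: [0.5401, 0.1629, 0.2205]
tool_rot: [-0.094, 1.531, 0.063]
contact_force: [0.4, -0.3, -0.2]
opening: 0.0428
shift [0.0984, 0.0012, -0.0034, 0.005] zaxis yaw 5.8 tcp [0.5401 0.1629 0.2205] q [ 0.17 -0.11  1.79 -0.02  1.43  0.08]
```

View pics/v1_side.png

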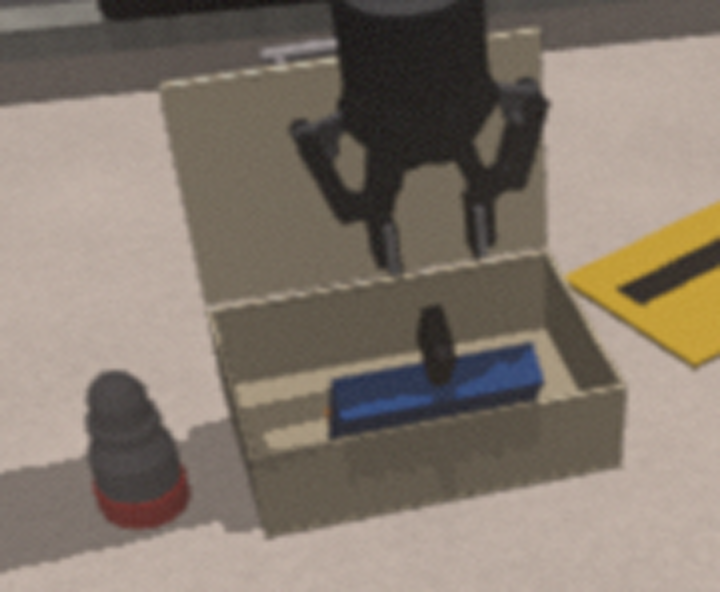

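```bash
python3 -m jog '[[[0.03,0.001,-0.003,0,0],[0.055,0.001,-0.003,0,0],[0.075,0.001,-0.003,0,0],[0.088,0.001,-0.003,0,0],[0.095,0.001,-0.003,0,0],[0.097,0.001,-0.003,0,0]]]' 110; python3 -m jog '[[[0,0,0,0,1],[0,0,0,0,1],[0,0,0,0,1],[0,0,0,0,1],[0,0,0,0,1]]]' 80
python3 - <<'E'
from h import *
D={n:shot(n,'w') for n in('side','top')}
for n,(a,b,c,e) in {'side':(50,210,190,370)}.items():
    cv2.imwrite(f'pics/w1_{n}.png',cv2.resize(D[n]['color'][a:b,c:e],None,fx=4,fy=3.7,interpolation=cv2.INTER_CUBIC)[...,::-1])
E
```

```text
t: 32.0
tool_pos: [0.5414, 0.1594, 0.1232]
tool_rot: [-0.091, 1.532, 0.06]
contact_force: [0.1, 0.1, 0.0]
opening: 0.0424
t: 32.5
tool_pos: [0.5416, 0.1595, 0.1247]
tool_rot: [-0.091, 1.532, 0.06]
contact_force: [-2.3, -0.9, 4.7]
opening: 0.013
```

View pics/w1_side.png

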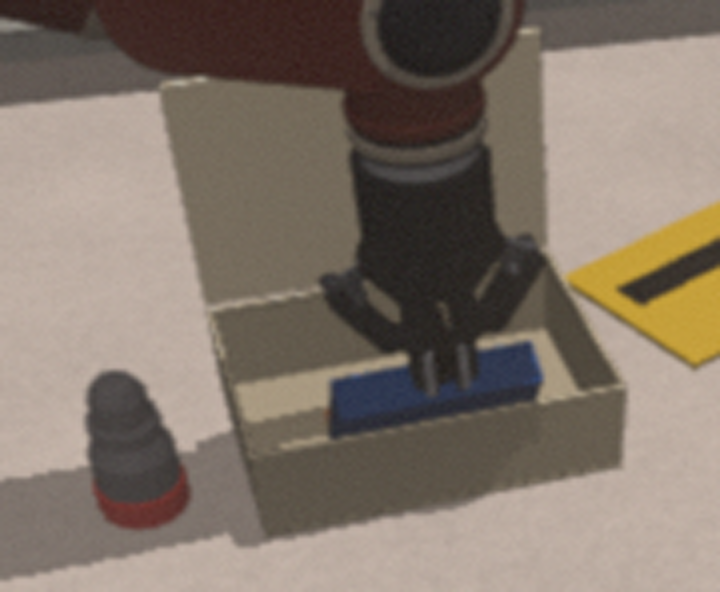

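```bash
python3 -m jog '[[[-0.01,0,0,0,1],[-0.02,0,0,0,1],[-0.03,0,0,0,1],[-0.045,0,0,0,1],[-0.06,0,0,0,1],[-0.075,0,0,0,1],[-0.09,0,0,0,1],[-0.1,0,0,0,1],[-0.1,0,0,0,1],[-0.1,0,0,0,1]]]' 110
python3 - <<'E'
from h import *
D={n:shot(n,'x') for n in('side','top')}
for n,(a,b,c,e) in {'side':(50,210,190,370),'top':(140,280,180,300)}.items():
    cv2.imwrite(f'pics/x1_{n}.png',cv2.resize(D[n]['color'][a:b,c:e],None,fx=4,fy=3.7,interpolation=cv2.INTER_CUBIC)[...,::-1])
E
```

```text
t: 33.6
tool_pos: [0.5377, 0.1613, 0.2245]
tool_rot: [-0.091, 1.532, 0.06]
contact_force: [0.8, 0.7, -2.3]
opening: 0.0129
```

View pics/x1_side.png

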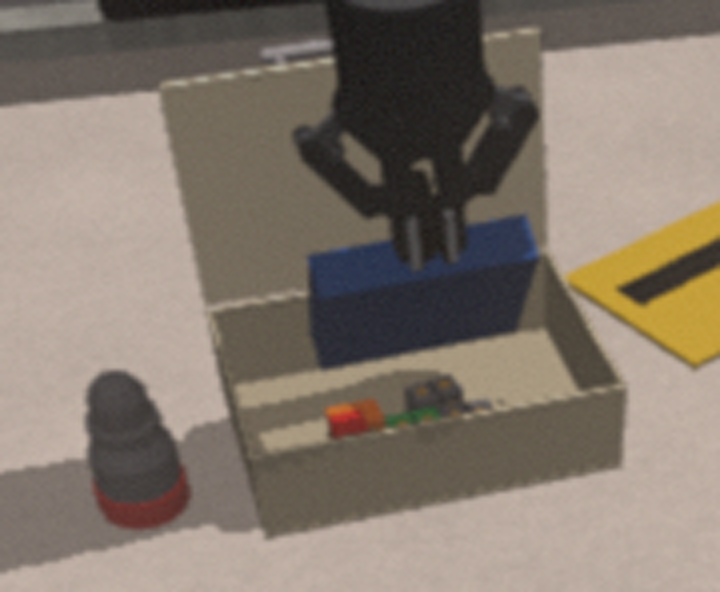

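View pics/x1_top.png

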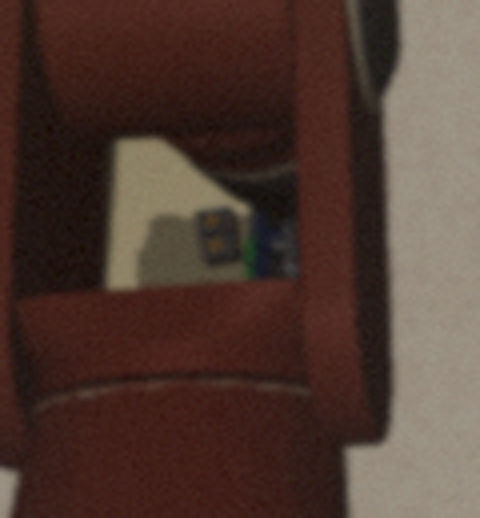

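The scoop came out empty. The side view shows the red, orange, green and grey blocks on the box floor. I'll set the scoop down on clear bench to level it in the grip.

```bash
python3 - <<'E'
from h import *
go([.53,-.30,.27],5.5)
E
python3 -m jog '[[[-0.02,0,0,0,1],[-0.045,0,0,0,1],[-0.045,-0.02,0,0,1],[-0.045,-0.06,0,0,1],[-0.045,-0.1,0,0,1],[-0.045,-0.15,0,0,1],[-0.045,-0.2,0,0,1],[-0.045,-0.25,0,0,1],[-0.045,-0.3,0,0,1],[-0.045,-0.35,0,0,1],[-0.045,-0.35,0,0,1],[-0.045,-0.35,0,0,1]]]' 110
python3 - <<'E'
from h import *
go([.53,-.30,.16],5.5)
D={n:shot(n,'y') for n in('side','top')}
for n,(a,b,c,e) in {'side':(210,390,230,400),'top':(140,280,180,300)}.items():
    cv2.imwrite(f'pics/y1_{n}.png',cv2.resize(D[n]['color'][a:b,c:e],None,fx=4,fy=3.3,interpolation=cv2.INTER_CUBIC)[...,::-1])
E
```

```text
shift [-0.0384, -0.4593, -0.0502, 0.001] zaxis yaw 5.6 tcp [0.5372 0.1612 0.2234] q [ 0.17 -0.12  1.79 -0.02  1.43  0.08]
t: 34.9
tool_pos: [0.5686, -0.1872, 0.2745]
tool_rot: [-0.088, 1.536, 0.059]
contact_force: [0.9, 0.3, -2.8]
opening: 0.0129
shift [0.1149, -0.1064, -0.0528, -0.001] zaxis yaw 5.4 tcp [ 0.5686 -0.1872  0.2745] q [-0.44 -0.06  1.65 -0.    1.51 -0.54]
```

View pics/y1_side.png

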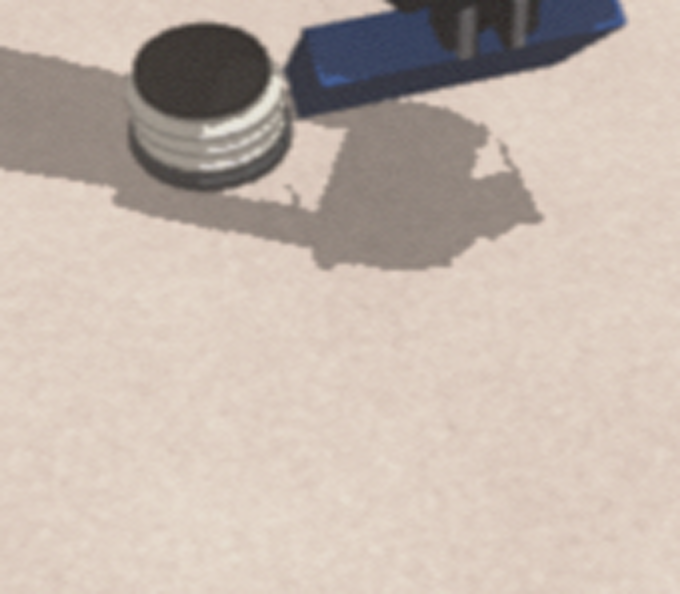

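View pics/y1_top.png

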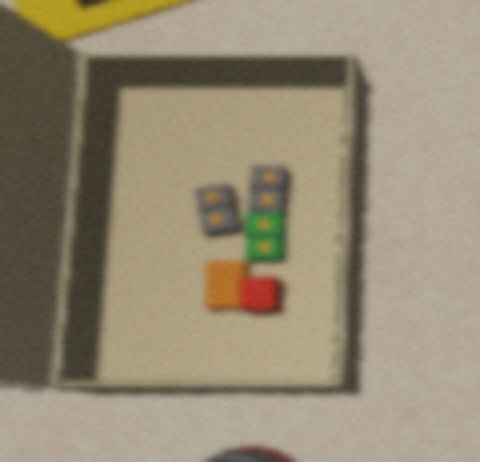

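All five blocks lie inside the box (two grey, green, orange, red, all low). I'll lower the scoop's nose to the bench with a weak grip so it swings level.

```bash
python3 -m jog '[[[0,-0.04,-0.02,0,1],[0.02,-0.08,-0.04,0,1],[0.05,-0.106,-0.053,0,1],[0.08,-0.106,-0.053,0,1],[0.1,-0.106,-0.053,0,1],[0.115,-0.106,-0.053,0,1],[0.115,-0.106,-0.053,0,1],[0.115,-0.106,-0.053,0,1]]]' 110
python3 - <<'E'
from h import *
D={n:shot(n,'z') for n in('side','top')}
for n,(a,b,c,e) in {'side':(210,390,230,400)}.items():
    cv2.imwrite(f'pics/z1_{n}.png',cv2.resize(D[n]['color'][a:b,c:e],None,fx=4,fy=3.3,interpolation=cv2.INTER_CUBIC)[...,::-1])
E
```

```text
t: 35.8
tool_pos: [0.5312, -0.2973, 0.1612]
tool_rot: [-0.092, 1.534, 0.062]
contact_force: [0.0, 0.7, -2.4]
opening: 0.0124
```

View pics/z1_side.png

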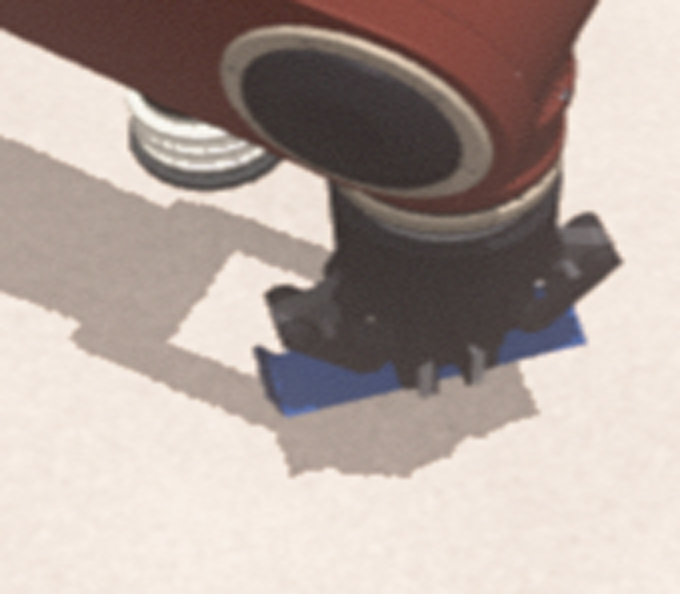

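```bash
python3 -m jog '[[[0.01,0,0,0,1],[0.02,0,0,0,1],[0.03,0,0,0,1],[0.04,0,0,0,1],[0.05,0,0,0,1],[0.055,0,0,0,1],[0.055,0,0,0,1]]]' 20;  python3 -m jog '[[[0.01,0,0,0,1],[0.02,0,0,0,1],[0.03,0,0,0,1],[0.03,0,0,0,1]]]' 20
python3 - <<'E'
from h import *
D={n:shot(n,'A') for n in('side','top')}
for n,(a,b,c,e) in {'side':(210,390,230,400)}.items():
    cv2.imwrite(f'pics/A1_{n}.png',cv2.resize(D[n]['color'][a:b,c:e],None,fx=4,fy=3.3,interpolation=cv2.INTER_CUBIC)[...,::-1])
E
```

```text
t: 36.6
tool_pos: [0.5376, -0.3054, 0.1168]
tool_rot: [-0.106, 1.524, 0.051]
contact_force: [-2.0, -8.1, 23.6]
opening: 0.0127
t: 37.0
tool_pos: [0.5473, -0.3163, 0.1004]
tool_rot: [-0.122, 1.504, 0.033]
contact_force: [4.6, -12.2, 29.1]
opening: 0.0126
```

View pics/A1_side.png

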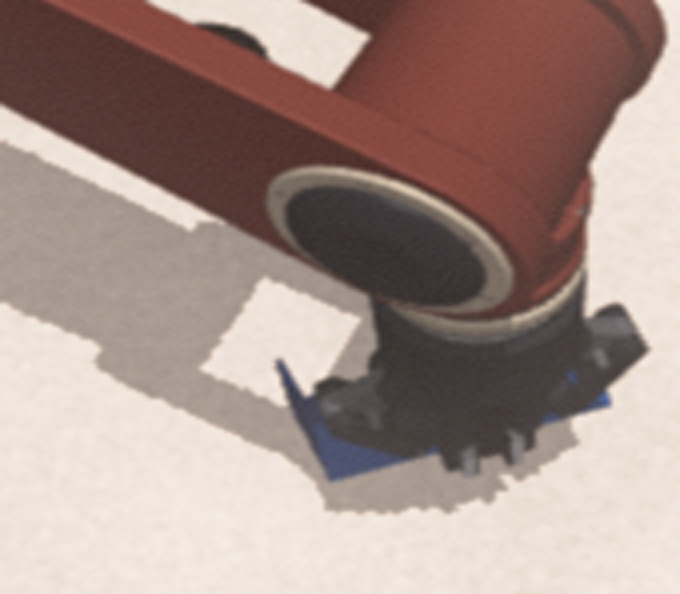

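```bash
python3 -m jog '[[[-0.012,0,0,0,1],[-0.02,0,0,0,0.5],[-0.02,0,0,0,0.4],[-0.02,0,0,0,0.2],[-0.04,0,0,0,0],[-0.08,0,0,0,0],[-0.08,0,0,0,0],[-0.08,0,0,0,0]]]' 20
python3 - <<'E'
from h import *
print(Ro.from_rotvec(ctrl.get_obs()['tool_rot']).as_matrix()[:,0].round(3))
D={n:shot(n,'B') for n in('side','top')}
for n,(a,b,c,e) in {'side':(210,390,230,400)}.items():
    cv2.imwrite(f'pics/B1_{n}.png',cv2.resize(D[n]['color'][a:b,c:e],None,fx=4,fy=3.3,interpolation=cv2.INTER_CUBIC)[...,::-1])
E
```

```text
t: 37.9
tool_pos: [0.5418, -0.3111, 0.1796]
tool_rot: [-0.122, 1.505, 0.034]
contact_force: [0.9, 0.9, 0.3]
opening: 0.0427
[ 0.067 -0.053 -0.996]
```

View pics/B1_side.png

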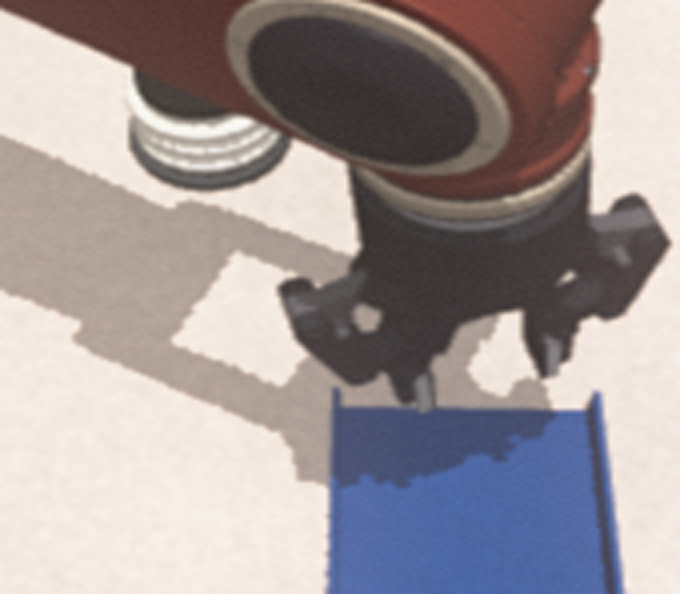

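View pics/B_side.png

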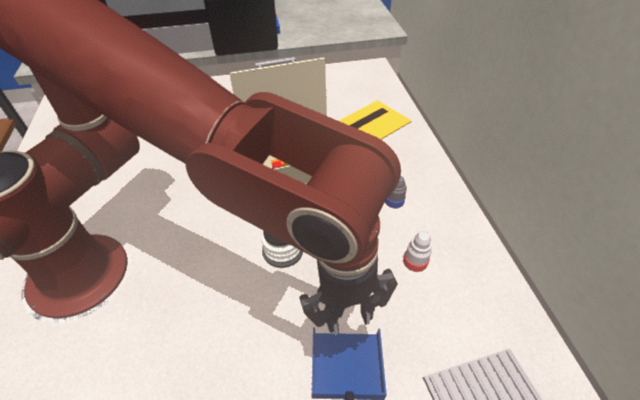

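View pics/B_top.png

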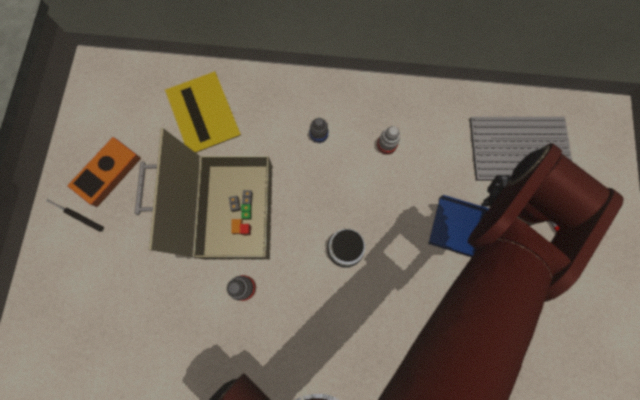

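```bash
python3 -m jog '[[[-0.04,0.03,0,0,-0.3],[-0.06,0.08,0,0,-0.3],[-0.06,0.13,0,0,-0.3],[-0.06,0.18,0,0,-0.3],[-0.06,0.23,0,0,-0.3],[-0.06,0.26,0,0,-0.3],[-0.06,0.26,0,0,-0.3],[-0.06,0.26,0,0,-0.3]]]' 20
python3 - <<'E'
from h import *
D={n:shot(n,'C') for n in('side','top')}
o=[cv2.resize(D[n]['color'][a:b,c:e],(400,400),interpolation=cv2.INTER_CUBIC) for n,(a,b,c,e) in {'side':(300,400,295,395),'top':(180,270,420,510)}.items()]
cv2.imwrite('pics/C1.png',np.hstack(o)[...,::-1])
E
```

```text
t: 38.8
tool_pos: [0.5107, -0.0486, 0.2206]
tool_rot: [-0.121, 1.511, 0.038]
contact_force: [-0.2, 0.0, 0.6]
opening: 0.0554
```

View pics/C1.png

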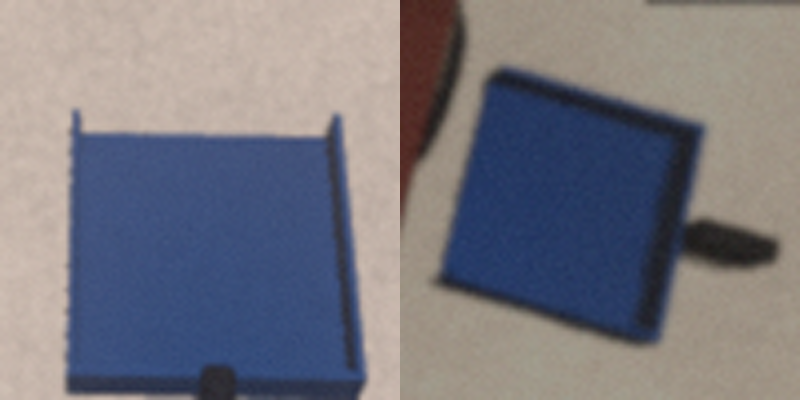

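Run:
```python
from h import *
D={n:imaging.get_image(n) for n in('side','top')}
T=lambda x,y:(420+(x-400)/4.444,180+y/4.444); S=lambda x,y:(295+x/4,300+y/4)
P={}
for nm,p,z in [('bF',(704,125),.03),('bN',(658,342),.03),('nF',(503,67),.03),('nN',(436,283),.03),('htip',(777,243),.05),('hbase',(690,235),.05)]:
    P[nm]=ray(D['top'],*T(*p),z); print(nm,P[nm].round(3))
b=(P['bF']+P['bN'])/2; n=(P['nF']+P['nN'])/2; d=b-n; print('len',np.linalg.norm(d),'w',np.linalg.norm(P['bF']-P['bN']),np.linalg.norm(P['nF']-P['nN']),'yaw',np.degrees(np.arctan2(d[1],d[0])),'widthdir',np.degrees(np.arctan2(*(P['bF']-P['bN'])[[1,0]])))
for nm,p,z in [('nN side',(76,112),.03),('nF side',(337,114),.03),('bN',(68,377),.03),('bF',(364,372),.03),('htop',(218,368),.05)]: print(nm,ray(D['side'],*S(*p),z).round(3))
```

```text
bF [ 0.598 -0.383  0.03 ]
bN [ 0.471 -0.356  0.03 ]
nF [ 0.621 -0.267  0.03 ]
nN [ 0.492 -0.232  0.03 ]
htip [ 0.53  -0.414  0.05 ]
hbase [ 0.53  -0.366  0.05 ]
len 0.12240070538779974 w 0.12961401684006846 0.13370655123603978 yaw -100.38130658055178 widthdir -11.67290607131486
nN side [ 0.496 -0.241  0.03 ]
nF side [ 0.62  -0.266  0.03 ]
bN [ 0.471 -0.358  0.03 ]
bF [ 0.597 -0.38   0.03 ]
htop [ 0.533 -0.372  0.05 ]
```

Run:
```python
from h import *
go([.531,-.392,.13],-11)
```

```text
shift [0.1103, -0.3362, -0.02, 0.292] zaxis yaw 5.7 tcp [ 0.5115 -0.0503  0.222 ] q [-0.22 -0.26  1.92 -0.04  1.41 -0.32]
```

```bash
python3 -m jog '[[[0,-0.05,0,0.04,-0.3],[0,-0.1,-0.005,0.1,-0.3],[0,-0.15,-0.01,0.2,-0.3],[0.02,-0.2,-0.01,0.292,-0.3],[0.04,-0.25,-0.015,0.292,-0.3],[0.06,-0.3,-0.02,0.292,-0.3],[0.09,-0.336,-0.02,0.292,-0.3],[0.11,-0.336,-0.02,0.292,-0.3],[0.11,-0.336,-0.02,0.292,-0.3],[0.11,-0.336,-0.02,0.292,-0.3]]]' 20
python3 - <<'E'
from h import *
D={n:shot(n,'E') for n in('side','top')}
o=[cv2.resize(D[n]['color'][a:b,c:e],(400,400),interpolation=cv2.INTER_CUBIC) for n,(a,b,c,e) in {'side':(280,400,290,410),'top':(180,270,420,510)}.items()]
cv2.imwrite('pics/E1.png',np.hstack(o)[...,::-1])
go([.531,-.392,.019],-11)
E
```

```text
t: 40.0
tool_pos: [0.5301, -0.3922, 0.1295]
tool_rot: [0.118, 1.499, -0.185]
contact_force: [-0.2, -0.0, 0.3]
opening: 0.0557
shift [0.1126, 0.0043, -0.0088, -0.0] zaxis yaw -11.0 tcp [ 0.5315 -0.392   0.1321] q [-0.75  0.16  1.67  0.01  1.23 -0.56]
```

View pics/E1.png

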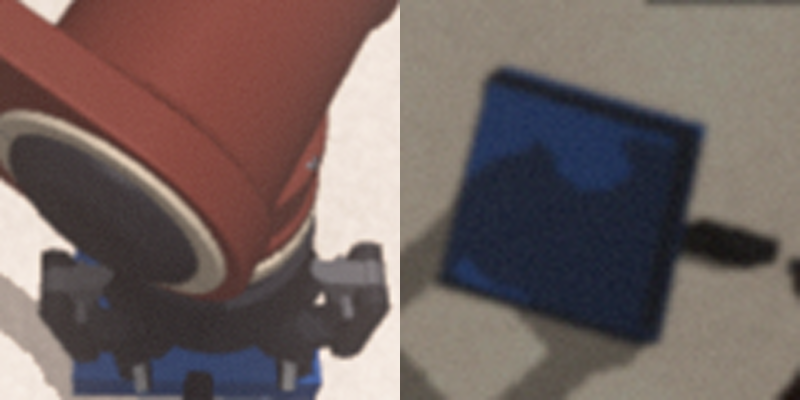

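```bash
python3 -m jog '[[[0.03,0.001,-0.002,0,-0.3],[0.06,0.002,-0.005,0,-0.3],[0.085,0.003,-0.007,0,-0.3],[0.1,0.004,-0.008,0,-0.3],[0.11,0.004,-0.008,0,-0.3],[0.11,0.004,-0.008,0,-0.3]]]' 20; python3 -m jog '[[[0,0,0,0,1],[0,0,0,0,1],[0,0,0,0,1],[0,0,0,0,1],[0,0,0,0,1],[0,0,0,0,1],[0,0,0,0,1]]]' 110;  python3 - <<'E'
from h import *
D={n:shot(n,'F') for n in('side','top')}
o=[cv2.resize(D[n]['color'][a:b,c:e],(400,400),interpolation=cv2.INTER_CUBIC) for n,(a,b,c,e) in {'side':(280,400,290,410),'top':(180,270,420,510)}.items()]
cv2.imwrite('pics/F1.png',np.hstack(o)[...,::-1])
E
```

```text
t: 40.7
tool_pos: [0.5317, -0.3919, 0.0215]
tool_rot: [0.114, 1.496, -0.185]
contact_force: [-0.4, -0.3, 0.6]
opening: 0.0554
t: 41.4
tool_pos: [0.5316, -0.3927, 0.0248]
tool_rot: [0.113, 1.497, -0.186]
contact_force: [-5.7, 3.1, 12.3]
opening: 0.0122
```

View pics/F1.png

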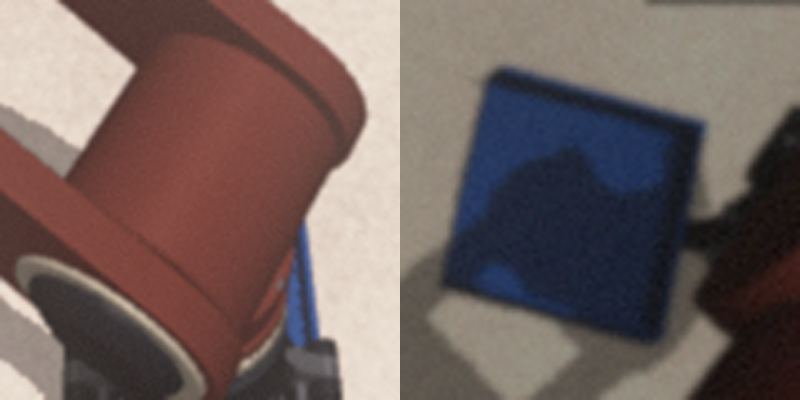

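```bash
python3 -m jog '[[[-0.01,0,0,0,1],[-0.03,0,0,0,1],[-0.06,0,0,0,1],[-0.09,0,0,0,1],[-0.12,0,0,0,1],[-0.15,0,0,0,1],[-0.15,0,0,0,1],[-0.15,0,0,0,1],[-0.15,0,0,0,1]]]' 110;  python3 - <<'E'
from h import *
D={n:shot(n,'G') for n in('side','top')}
o=[cv2.resize(D[n]['color'][a:b,c:e],(400,400),interpolation=cv2.INTER_CUBIC) for n,(a,b,c,e) in {'side':(260,380,270,390),'top':(160,270,410,520)}.items()]
cv2.imwrite('pics/G1.png',np.hstack(o)[...,::-1])
print(ray(D['side'],280.75,231.8,.08))
go([.451,-.0945,.17],-11)
E
```

```text
t: 42.4
tool_pos: [0.5213, -0.384, 0.1718]
tool_rot: [0.115, 1.5, -0.184]
contact_force: [-0.6, 0.1, -2.8]
opening: 0.0121
[ 0.46253452 -0.03494277  0.08      ]
shift [-0.0172, 0.2704, -0.1237, 0.001] zaxis yaw -10.9 tcp [ 0.5212 -0.3839  0.1715] q [-0.75  0.1   1.67  0.    1.3  -0.56]
```

View pics/G1.png

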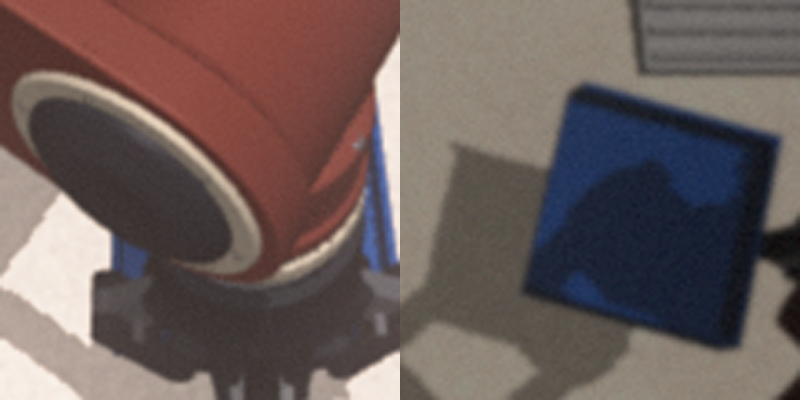

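```bash
python3 -m jog '[[[-0.017,0.02,-0.01,0,1],[-0.017,0.05,-0.024,0,1],[-0.017,0.09,-0.042,0,1],[-0.017,0.13,-0.06,0,1],[-0.017,0.17,-0.08,0,1],[-0.017,0.21,-0.098,0,1],[-0.017,0.24,-0.11,0,1],[-0.017,0.26,-0.12,0,1],[-0.017,0.268,-0.124,0,1],[-0.017,0.268,-0.124,0,1],[-0.017,0.268,-0.124,0,1]]]' 110;  python3 - <<'E'
from h import *
D={n:shot(n,'H') for n in('side','top')}
o=[cv2.resize(D[n]['color'][a:b,c:e],(400,400),interpolation=cv2.INTER_CUBIC) for n,(a,b,c,e) in {'side':(180,300,220,340),'top':(190,310,290,410)}.items()]
cv2.imwrite('pics/H1.png',np.hstack(o)[...,::-1])
go([.451,-.097,.115],-11)
E
```

```text
t: 43.6
tool_pos: [0.4503, -0.0974, 0.1696]
tool_rot: [0.115, 1.501, -0.184]
contact_force: [-0.1, 0.7, -2.1]
opening: 0.012
shift [0.0547, 0.0029, -0.0034, -0.0] zaxis yaw -11.0 tcp [ 0.4505 -0.0978  0.1699] q [-0.36 -0.37  2.09 -0.03  1.34 -0.16]
```

View pics/H1.png

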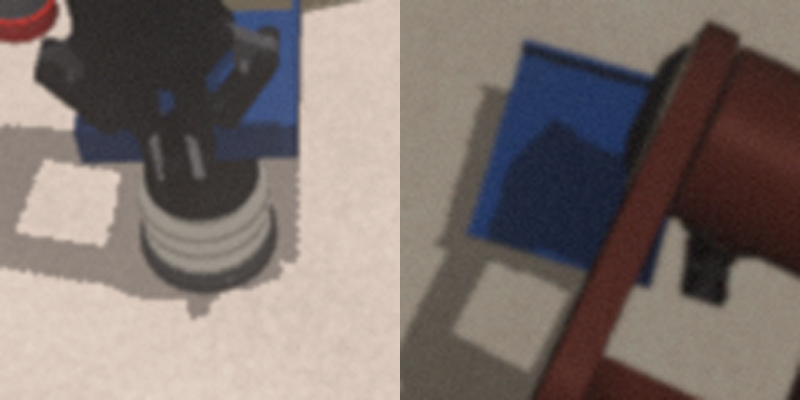

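```bash
python3 -m jog '[[[0.015,0.001,-0.001,0,1],[0.03,0.002,-0.002,0,1],[0.045,0.003,-0.003,0,1],[0.054,0.003,-0.003,0,1],[0.054,0.003,-0.003,0,1],[0.054,0.003,-0.003,0,1]]]' 110;  python3 - <<'E'
from h import *
D={n:shot(n,'I') for n in('side','top')}
o=[cv2.resize(D[n]['color'][a:b,c:e],(400,400),interpolation=cv2.INTER_CUBIC) for n,(a,b,c,e) in {'side':(180,300,220,340),'top':(190,310,290,410)}.items()]
cv2.imwrite('pics/I1.png',np.hstack(o)[...,::-1])
go([.451,-.097,.115],-11)
E
```

```text
t: 44.3
tool_pos: [0.4512, -0.097, 0.1153]
tool_rot: [0.116, 1.502, -0.185]
contact_force: [0.2, 0.0, -1.7]
opening: 0.0121
shift [0.0014, 0.0001, -0.001, -0.0] zaxis yaw -11.0 tcp [ 0.4519 -0.0972  0.1165] q [-0.36 -0.31  2.14 -0.03  1.24 -0.16]
```

View pics/I1.png

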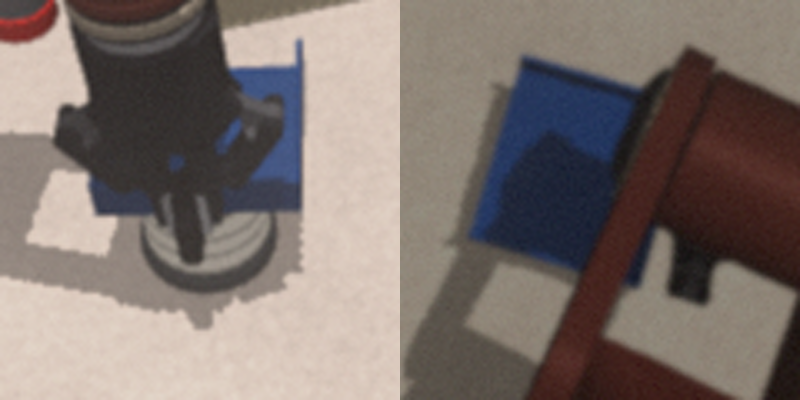

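Run:
```python
from h import *
D={n:imaging.get_image(n) for n in('side','top')}
T=lambda x,y:(290+(x-400)/3.333,190+y/3.333); S=lambda x,y:(220+x/3.333,180+y/3.333)
nF=ray(D['top'],*T(525,57),.1225);nN=ray(D['top'],*T(470,240),.1225);bN=ray(D['top'],*T(638,287),.1225)
print(nF,nN,bN); d=bN-nN; print(np.linalg.norm(d),np.linalg.norm(nF-nN),np.degrees(np.arctan2(d[1],d[0])))
bNs=ray(D['side'],*S(97,215),.0925);bFs=ray(D['side'],*S(302,212),.0925); print(bNs,bFs,np.linalg.norm(bFs-bNs))
x=d/np.linalg.norm(d); O=(nF+bN)/2; print('O top',O,'bal',O+.016*x); B=(bNs+bFs)/2; print('bal side',B-.044*x)
```

```text
[0.54103278 0.02732144 0.1225    ] [0.41317398 0.05230514 0.1225    ] [ 0.39329555 -0.06157664  0.1225    ]
0.11560369293702892 0.13027684806626325 -99.90140642865623
[ 0.39326418 -0.06492402  0.0925    ] [ 0.51911879 -0.08745744  0.0925    ] 0.12785592684022953
O top [ 0.46716416 -0.0171276   0.1225    ] bal [ 0.46441291 -0.03288928  0.1225    ]
bal side [ 0.46375743 -0.03284611  0.0925    ]
```

The scoop's balance point is at about (0.464,-0.033) and the post's centre at (0.463,-0.030), so it is centred. I'll lower it to contact.

```bash
python3 -m jog '[[[0.003,0,0,0,1],[0.006,0,0,0,1],[0.009,0,0,0,1],[0.009,0,0,0,1]]]' 110; python3 -m jog '[[[0.002,0,0,0,1],[0.003,0,0,0,1],[0.003,0,0,0,1]]]' 110
```

```text
t: 44.9
tool_pos: [0.452, -0.0975, 0.1069]
tool_rot: [0.116, 1.5, -0.185]
contact_force: [0.1, 0.1, -3.0]
opening: 0.0121
t: 45.2
tool_pos: [0.4525, -0.0977, 0.1046]
tool_rot: [0.116, 1.5, -0.185]
contact_force: [-0.4, -0.0, 1.2]
opening: 0.0122
```

Contact. I'll open just enough to free the handle, then look.

```bash
python3 -m jog '[[[0.001,0,0,0,1],[0.001,0,0,0,0.7],[0.001,0,0,0,0.5],[0.001,0,0,0,0.3],[0.001,0,0,0,0.2],[0.001,0,0,0,0.2],[0.001,0,0,0,0.2]]]' 20;  python3 - <<'E'
from h import *
D={n:shot(n,'J') for n in('side','top')}
o=[cv2.resize(D[n]['color'][a:b,c:e],(400,400),interpolation=cv2.INTER_CUBIC) for n,(a,b,c,e) in {'side':(180,300,220,340),'top':(190,310,290,410)}.items()]
cv2.imwrite('pics/J1.png',np.hstack(o)[...,::-1]); print(ctrl.get_obs()['opening'])
E
```

```text
t: 45.9
tool_pos: [0.4526, -0.0978, 0.1035]
tool_rot: [0.116, 1.5, -0.185]
contact_force: [-0.4, -0.0, 0.2]
opening: 0.0343
0.03415142592769544
```

View pics/J1.png

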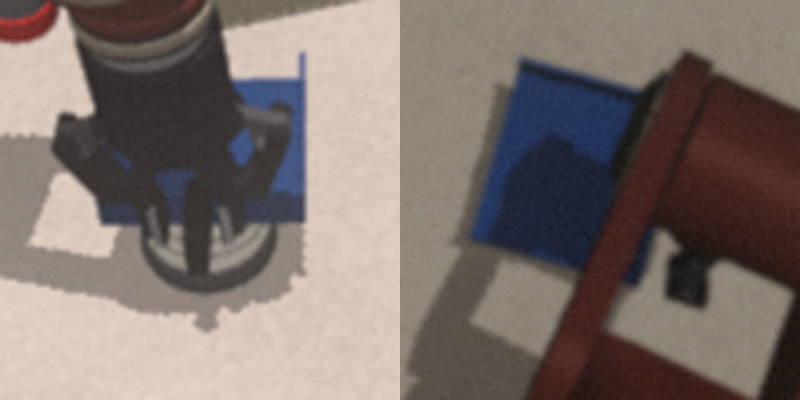

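The scoop stands level on the post with the handle free. I'll retreat straight up and go to the lid handle.

```bash
python3 -m jog '[[[-0.02,0,0,0,0.2],[-0.05,0,0,0,0.2],[-0.09,0,0,0,0.2],[-0.14,0,0,0,0.2],[-0.19,0,0,0,0.2],[-0.23,0,0,0,0.2],[-0.23,0,0,0,0.2],[-0.23,0,0,0,0.2]]]' 20;  python3 - <<'E'
from h import *
go([.517,.406,.33],-84.5)
print(Ro.from_rotvec(ctrl.get_obs()['tool_rot']).as_matrix()[:,0].round(3))
D={n:shot(n,'K') for n in('side','top')}
E
```

```text
t: 46.8
tool_pos: [0.4391, -0.0863, 0.3341]
tool_rot: [0.115, 1.497, -0.185]
contact_force: [0.1, 0.7, -0.6]
opening: 0.0341
shift [-0.0162, 0.4979, -0.0177, 1.283] zaxis yaw -11.0 tcp [ 0.4391 -0.0863  0.3341] q [-0.34 -0.48  1.9  -0.03  1.64 -0.15]
[ 0.063 -0.051 -0.997]
```

View pics/K_side.png

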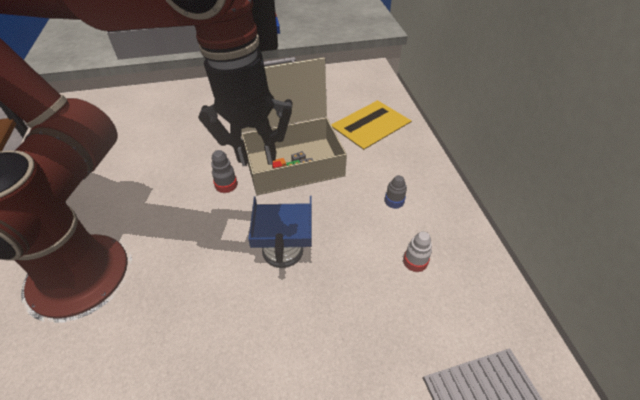

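```bash
python3 -m jog '[[[-0.016,0.05,-0.018,0.1,0],[-0.016,0.1,-0.018,0.2,0],[-0.016,0.15,-0.018,0.35,0],[-0.016,0.2,-0.018,0.5,0],[-0.016,0.25,-0.018,0.65,0],[-0.016,0.3,-0.018,0.8,0],[-0.016,0.35,-0.018,0.95,0],[-0.016,0.4,-0.018,1.1,0],[-0.016,0.45,-0.018,1.283,0],[-0.016,0.498,-0.018,1.283,0],[-0.016,0.498,-0.018,1.283,0],[-0.016,0.498,-0.018,1.283,0]]]' 20;  python3 - <<'E'
from h import *
go([.517,.406,.225],-84.5)
D={n:shot(n,'L') for n in('side','top')}
o=[cv2.resize(D[n]['color'][a:b,c:e],(400,400),interpolation=cv2.INTER_CUBIC) for n,(a,b,c,e) in {'side':(20,180,200,360),'top':(120,280,100,260)}.items()]
cv2.imwrite('pics/L1.png',np.hstack(o)[...,::-1])
E
```

```text
t: 48.1
tool_pos: [0.5147, 0.4098, 0.3217]
tool_rot: [1.12, 1.178, -1.126]
contact_force: [-0.2, -0.5, 0.5]
opening: 0.043
shift [0.0968, -0.0026, -0.0016, 0.002] zaxis yaw -84.4 tcp [0.5147 0.4098 0.3217] q [ 0.59  0.09  1.43 -0.07  1.61  2.06]
```

View pics/L1.png

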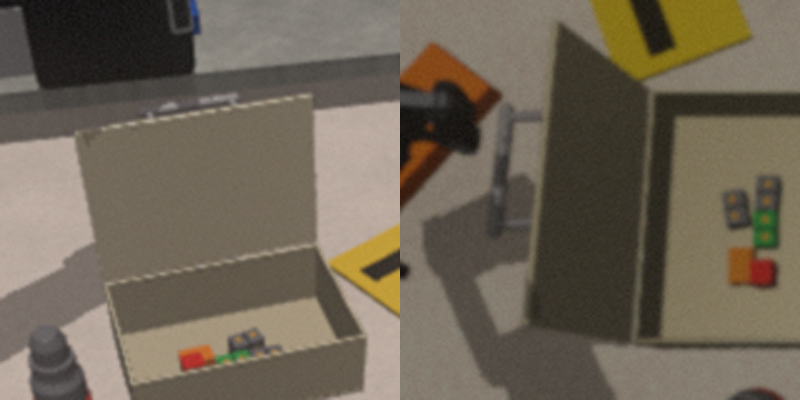

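Run:
```python
from h import *
D={n:imaging.get_image(n) for n in('side','top')}
o=ctrl.get_obs()
for n in D: print(n,proj(D[n],o['tool_pos']),proj(D[n],[.517,.406,.235]))
# bar ends: top (505,110),(495,232) ; side (150,112),(238,98)
T=lambda x,y:(100+(x-400)*.4,120+y*.4); S=lambda x,y:(200+x*.4,20+y*.4)
print(tri(D['top'],T(495,232),D['side'],S(150,113)),tri(D['top'],T(507,110),D['side'],S(237,99)))
```

```text
side [271.29875344  27.63352041] [275.0655446   62.10697329]
top [116.47929894 176.9739925 ] [140.07200203 189.16997687]
[0.47319956 0.40229675 0.23210628] [0.57052156 0.41262954 0.23257839]
```

View pics/L_side.png

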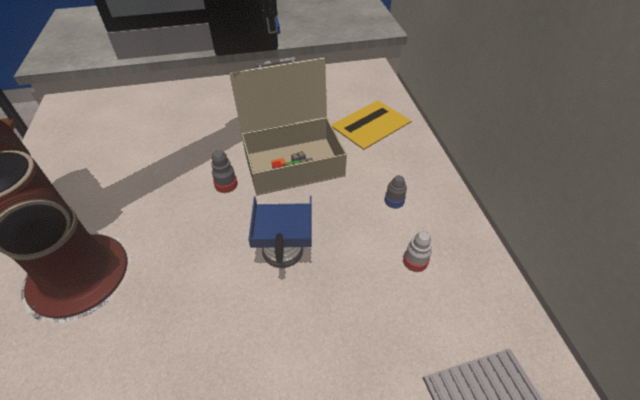

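```bash
python3 - <<'E'
from h import *
go([.520,.4075,.222],-84.5)
E
python3 -m jog '[[[0.02,0,0,0,0.2],[0.04,-0.002,-0.001,0,0.4],[0.06,-0.003,-0.001,0,0.4],[0.08,-0.003,-0.001,0,0.4],[0.095,-0.003,-0.001,0,0.4],[0.1,-0.003,-0.001,0,0.4],[0.1,-0.003,-0.001,0,0.4]]]' 20;  python3 - <<'E'
from h import *
go([.520,.4075,.222],-84.5)
D={n:shot(n,'M') for n in('side','top')}
o=[cv2.resize(D[n]['color'][a:b,c:e],(400,400),interpolation=cv2.INTER_CUBIC) for n,(a,b,c,e) in {'side':(20,120,220,320),'top':(140,240,90,190)}.items()]
cv2.imwrite('pics/M1.png',np.hstack(o)[...,::-1])
E
```

```text
shift [0.1036, -0.0007, -0.0075, -0.004] zaxis yaw -84.7 tcp [0.5156 0.4054 0.3258] q [ 0.58  0.08  1.43 -0.07  1.61  2.06]
t: 49.0
tool_pos: [0.5179, 0.4003, 0.2253]
tool_rot: [1.126, 1.174, -1.128]
contact_force: [-0.1, -0.1, -0.0]
opening: 0.0256
shift [0.003, 0.0026, -0.0072, -0.004] zaxis yaw -84.7 tcp [0.5179 0.4003 0.2253] q [ 0.58  0.12  1.55 -0.07  1.45  2.06]
```

View pics/M1.png

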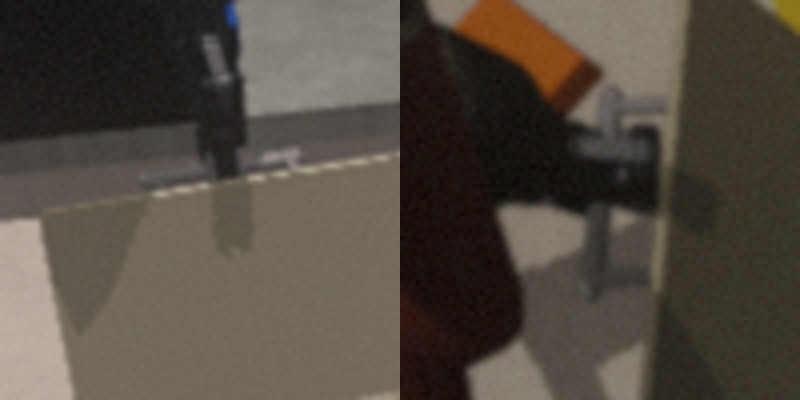

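Run:
```python
from h import *
o=ctrl.get_obs(); M=Ro.from_rotvec(o['tool_rot']).as_matrix(); p=o['tool_pos']; inw=np.array([.096,-.995,0]); up=np.array([0,0,1.])
f=lambda a:.169*(np.cos(np.radians(a))*inw+np.sin(np.radians(a))*up)
for a in range(110,49,-5): print(a,np.round(M.T@(f(a)-f(114)),3))
print(M.round(3))
```

```text
110 [-0.004  0.     0.011]
105 [-0.007  0.     0.025]
100 [-0.01   0.001  0.04 ]
95 [-0.011  0.001  0.055]
90 [-0.011  0.001  0.069]
85 [-0.009  0.001  0.084]
80 [-0.007  0.001  0.099]
75 [-0.003  0.001  0.113]
70 [0.003 0.    0.127]
65 [0.009 0.    0.14 ]
60 [ 0.016 -0.     0.153]
55 [ 0.025 -0.001  0.164]
50 [ 0.035 -0.001  0.176]
[[ 0.058  0.994  0.092]
 [-0.05   0.095 -0.994]
 [-0.997  0.053  0.055]]
```

```bash
python3 -m jog '[[[-0.004,0,0.011,0,0.4],[-0.007,0,0.025,0,0.4],[-0.01,0.001,0.04,0,0.4],[-0.011,0.001,0.055,0,0.4],[-0.011,0.001,0.069,0,0.4],[-0.009,0.001,0.084,0,0.4],[-0.009,0.001,0.084,0,0.4]]]' 20;  python3 - <<'E'
from h import *
D={n:shot(n,'N') for n in('side','top')}
o=[cv2.resize(D[n]['color'][a:b,c:e],(400,400),interpolation=cv2.INTER_CUBIC) for n,(a,b,c,e) in {'side':(20,180,200,360),'top':(120,280,100,260)}.items()]
cv2.imwrite('pics/N1.png',np.hstack(o)[...,::-1])
E
```

```text
t: 49.8
tool_pos: [0.5271, 0.3156, 0.2406]
tool_rot: [1.128, 1.171, -1.127]
contact_force: [0.3, 0.2, 0.7]
opening: 0.0257
```

View pics/N1.png

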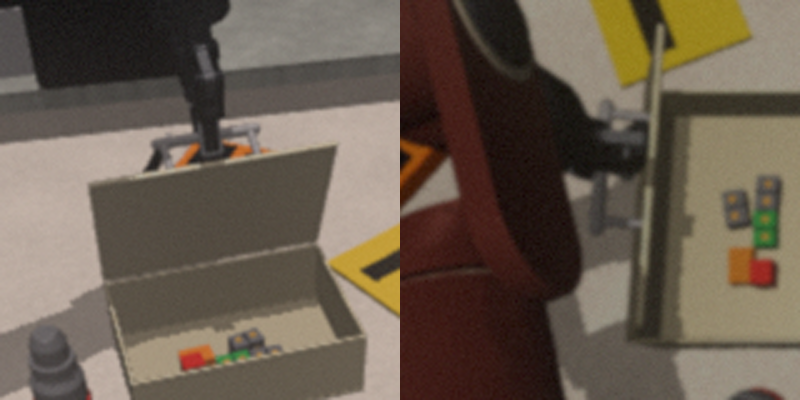

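```bash
python3 -m jog '[[[0.002,0,0.015,0,0.4],[0.006,0,0.029,0,0.4],[0.012,0,0.043,0,0.4],[0.018,0,0.056,0,0.4],[0.025,0,0.069,0,0.4],[0.034,0,0.08,0,0.4],[0.034,0,0.08,0,0.4]]]' 20;  python3 - <<'E'
from h import *
D={n:shot(n,'O') for n in('side','top')}
o=[cv2.resize(D[n]['color'][a:b,c:e],(400,400),interpolation=cv2.INTER_CUBIC) for n,(a,b,c,e) in {'side':(20,180,200,360),'top':(120,280,100,260)}.items()]
cv2.imwrite('pics/O1.png',np.hstack(o)[...,::-1])
E
```

```text
t: 50.6
tool_pos: [0.5356, 0.2337, 0.209]
tool_rot: [1.127, 1.172, -1.131]
contact_force: [0.1, -0.1, -0.0]
opening: 0.0257
```

View pics/O1.png

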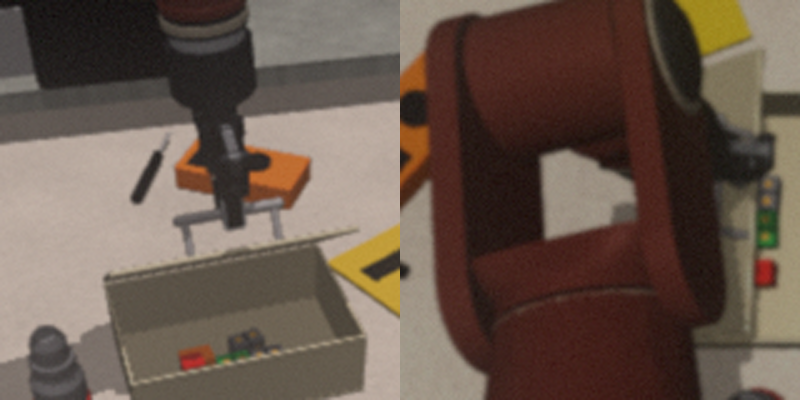

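```bash
python3 -m jog '[[[0.005,0,0.006,0,0.4],[0.01,0,0.011,0,0.4],[0.015,0,0.016,0,0.4],[0.02,0,0.022,0,0.4],[0.026,0,0.026,0,0.4],[0.032,0,0.031,0,0.4],[0.038,0,0.035,0,0.4],[0.044,0,0.039,0,0.4],[0.05,0,0.043,0,0.4],[0.056,0,0.047,0,0.4],[0.056,0,0.047,0,0.4]]]' 20;  python3 - <<'E'
from h import *
D={n:shot(n,'P') for n in('side','top')}
o=[cv2.resize(D[n]['color'][a:b,c:e],(400,400),interpolation=cv2.INTER_CUBIC) for n,(a,b,c,e) in {'side':(20,180,200,360),'top':(120,280,140,300)}.items()]
cv2.imwrite('pics/P1.png',np.hstack(o)[...,::-1])
E
```

```text
t: 51.8
tool_pos: [0.542, 0.1863, 0.1548]
tool_rot: [1.128, 1.176, -1.129]
contact_force: [-1.1, 7.7, -5.6]
opening: 0.0256
```

View pics/P1.png

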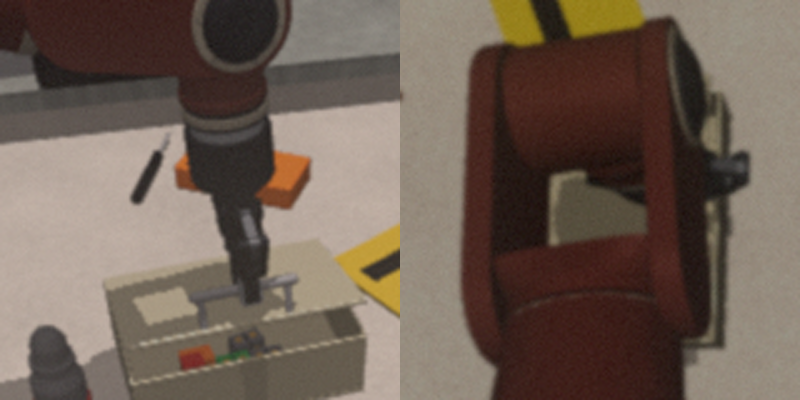

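```bash
python3 -m jog '[[[0,0,-0.006,0,0.4],[-0.02,0,-0.006,0,0.4],[-0.04,0,-0.006,0,0.3],[-0.07,0,-0.006,0,0.3],[-0.07,0,-0.006,0,1],[-0.07,0,-0.006,0,1],[-0.07,0,-0.006,0,1],[-0.07,0,-0.006,0,1]]]' 20;  python3 - <<'E'
from h import *
D={n:shot(n,'Q') for n in('side','top')}
o=[cv2.resize(D[n]['color'][a:b,c:e],(400,400),interpolation=cv2.INTER_CUBIC) for n,(a,b,c,e) in {'side':(60,220,200,360),'top':(120,280,140,300)}.items()]
cv2.imwrite('pics/Q1.png',np.hstack(o)[...,::-1])
go([.539,.183,.19])
E
```

```text
t: 52.7
tool_pos: [0.5373, 0.1954, 0.2231]
tool_rot: [1.126, 1.177, -1.131]
contact_force: [-0.7, -0.2, -1.2]
opening: -0.0002
shift [0.0341, -0.0011, 0.0108] zaxis yaw -84.8 tcp [0.5374 0.1955 0.2234] q [ 0.25 -0.09  1.77 -0.06  1.43  1.74]
```

View pics/Q1.png

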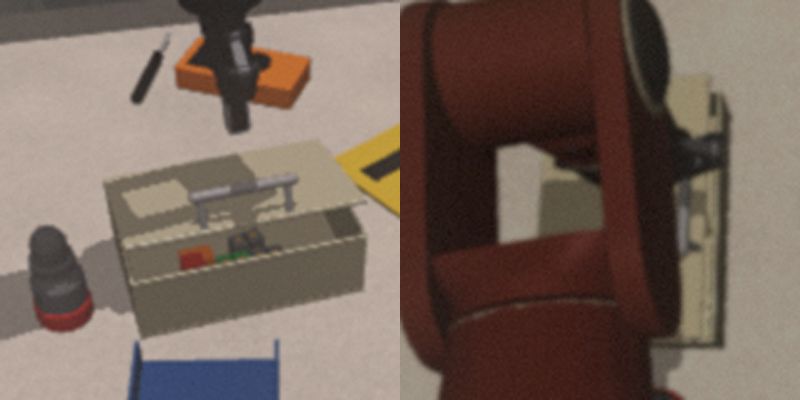

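```bash
python3 -m jog '[[[0.015,0,0.009,0,1],[0.033,-0.001,0.01,0,1],[0.04,-0.001,0.01,0,1],[0.045,-0.001,0.01,0,1],[0.05,-0.001,0.011,0,1],[0.055,-0.001,0.012,0,1],[0.06,-0.001,0.013,0,1],[0.065,-0.001,0.014,0,1],[0.065,-0.001,0.014,0,1]]]' 20;  python3 - <<'E'
from h import *
D={n:shot(n,'R') for n in('side','top')}
o=[cv2.resize(D[n]['color'][a:b,c:e],(400,400),interpolation=cv2.INTER_CUBIC) for n,(a,b,c,e) in {'side':(60,220,200,360),'top':(120,280,140,300)}.items()]
cv2.imwrite('pics/R1.png',np.hstack(o)[...,::-1])
go([.539,.178,.125])
E
```

```text
t: 53.7
tool_pos: [0.5406, 0.178, 0.1585]
tool_rot: [1.126, 1.177, -1.132]
contact_force: [-0.5, -0.5, 0.4]
opening: 0.0002
shift [0.0342, -0.0036, -0.0018] zaxis yaw -84.8 tcp [0.541  0.1783 0.1593] q [ 0.22 -0.04  1.83 -0.06  1.31  1.71]
```

View pics/R1.png

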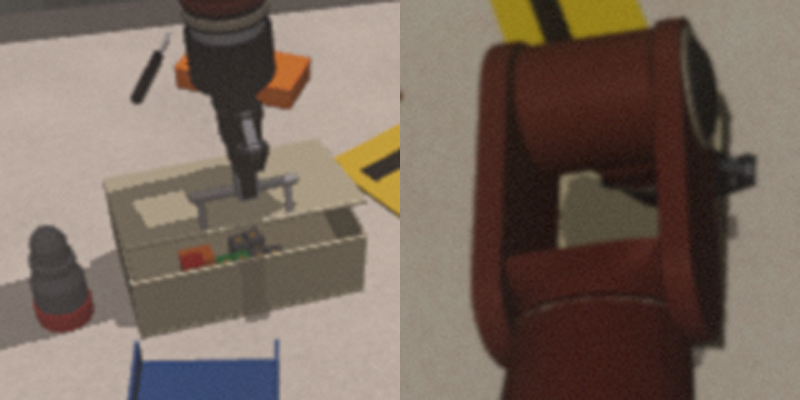

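Run:
```python
from h import *
d=imaging.get_image('side')
H=np.array([.522,.3395,.08]); inw=np.array([.096,-.995,0])
for a in range(14,46,3):
    X=H+.169*(np.cos(np.radians(a))*inw+np.sin(np.radians(a))*np.array([0,0,1])); print(a,X.round(3),proj(d,X).round(1))
print('obs bar mid',200+244*.4,60+187*.4, proj(d,ctrl.get_obs()['tool_pos']))
```

```text
14 [0.538 0.176 0.121] [298.6 150.4]
17 [0.538 0.179 0.129] [298.2 147.1]
20 [0.537 0.181 0.138] [297.8 143.7]
23 [0.537 0.185 0.146] [297.3 140.3]
26 [0.537 0.188 0.154] [296.8 136.7]
29 [0.536 0.192 0.162] [296.2 133.1]
32 [0.536 0.197 0.17 ] [295.6 129.5]
35 [0.535 0.202 0.177] [294.9 125.8]
38 [0.535 0.207 0.184] [294.2 122.1]
41 [0.534 0.213 0.191] [293.5 118.4]
44 [0.534 0.219 0.197] [292.8 114.7]
obs bar mid 297.6 134.8 [299.20346826 137.27648647]
```

```bash
python3 -m jog '[[[-0.015,0,-0.002,0,1],[-0.025,0,-0.006,0,1],[-0.025,0,-0.01,0,1],[-0.025,-0.003,-0.012,0,1],[-0.015,-0.003,-0.012,0,1],[-0.01,-0.003,-0.012,0,1],[-0.005,-0.003,-0.011,0,1],[0,-0.003,-0.01,0,1],[0.004,-0.003,-0.009,0,1],[0.004,-0.003,-0.009,0,1]]]' 20;  python3 - <<'E'
from h import *
D={n:shot(n,'U') for n in('side','top')}
o=[cv2.resize(D[n]['color'][a:b,c:e],(400,400),interpolation=cv2.INTER_CUBIC) for n,(a,b,c,e) in {'side':(60,220,200,360),'top':(120,280,140,300)}.items()]
cv2.imwrite('pics/U1.png',np.hstack(o)[...,::-1])
go([.539,.178,.125])
E
```

```text
t: 54.85
tool_pos: [0.5373, 0.1864, 0.1541]
tool_rot: [1.126, 1.177, -1.131]
contact_force: [-0.5, 0.8, -0.8]
opening: -0.0002
shift [0.0303, -0.0009, 0.0072] zaxis yaw -84.8 tcp [0.5376 0.1867 0.1548] q [ 0.23 -0.04  1.84 -0.06  1.31  1.73]
```

View pics/U1.png

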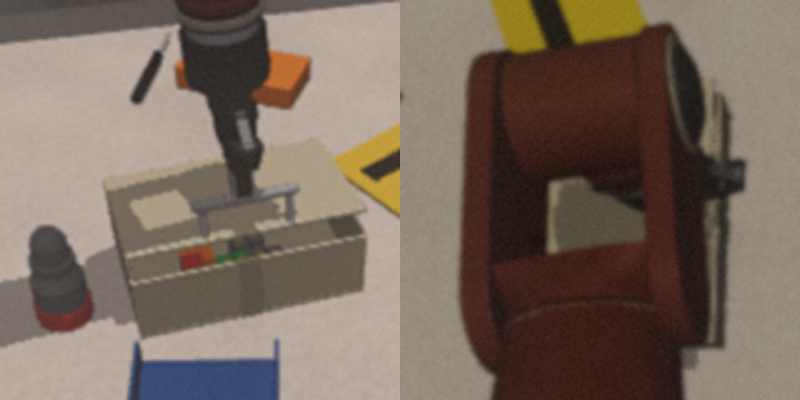

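```bash
python3 -m jog '[[[0.004,0,0.001,0,1],[0.008,0,0.003,0,1],[0.012,0,0.004,0,1],[0.015,0,0.005,0,1],[0.015,0,0.005,0,1]]]' 20;  python3 - <<'E'
from h import *
D={n:shot(n,'V') for n in('side','top')}
o=[cv2.resize(D[n]['color'][a:b,c:e],(400,400),interpolation=cv2.INTER_CUBIC) for n,(a,b,c,e) in {'side':(90,190,250,350),'top':(120,280,140,300)}.items()]
cv2.imwrite('pics/V1.png',np.hstack(o)[...,::-1])
go([.539,.178,.125])
E
```

```text
t: 55.45
tool_pos: [0.5385, 0.1808, 0.1394]
tool_rot: [1.127, 1.177, -1.131]
contact_force: [0.3, -0.5, -0.9]
opening: 0.0001
shift [0.015, -0.0006, 0.0022] zaxis yaw -84.8 tcp [0.5387 0.181  0.1398] q [ 0.22 -0.03  1.85 -0.06  1.28  1.72]
```

View pics/V1.png

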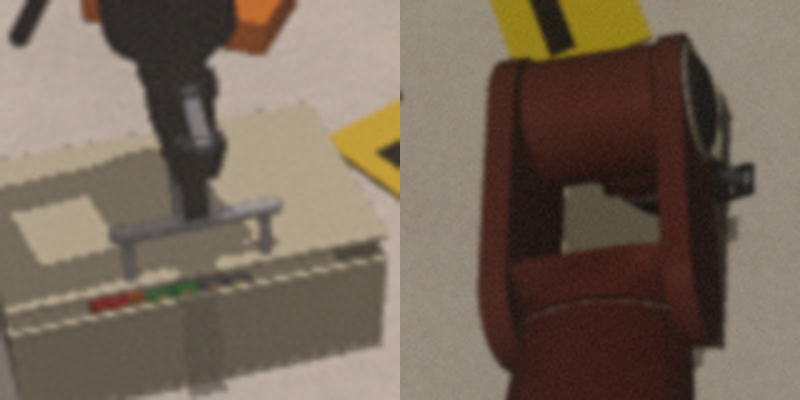

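```bash
python3 -m jog '[[[0.004,0,0.001,0,1],[0.008,0,0.002,0,1],[0.011,0,0.003,0,1],[0.014,0,0.003,0,1],[0.016,0,0.003,0,1],[0.018,0,0.003,0,1],[0.018,0,0.003,0,1]]]' 20;  python3 -m jog '[[[0.002,0,0,0,1],[0.003,0,0,0,1],[0.003,0,0,0,1]]]' 20;python3 - <<'E'
from h import *
D={n:shot(n,'W') for n in('side','top')}
o=[cv2.resize(D[n]['color'][a:b,c:e],(400,400),interpolation=cv2.INTER_CUBIC) for n,(a,b,c,e) in {'side':(90,190,250,350),'top':(120,280,140,300)}.items()]
cv2.imwrite('pics/W1.png',np.hstack(o)[...,::-1])
E
```

```text
t: 56.25
tool_pos: [0.5399, 0.1772, 0.1257]
tool_rot: [1.126, 1.178, -1.132]
contact_force: [-10.3, -1.6, 18.8]
opening: 0.0
t: 56.55
tool_pos: [0.5401, 0.1772, 0.1258]
tool_rot: [1.126, 1.178, -1.132]
contact_force: [-9.5, -1.8, 15.8]
opening: -0.0002
```

View pics/W1.png

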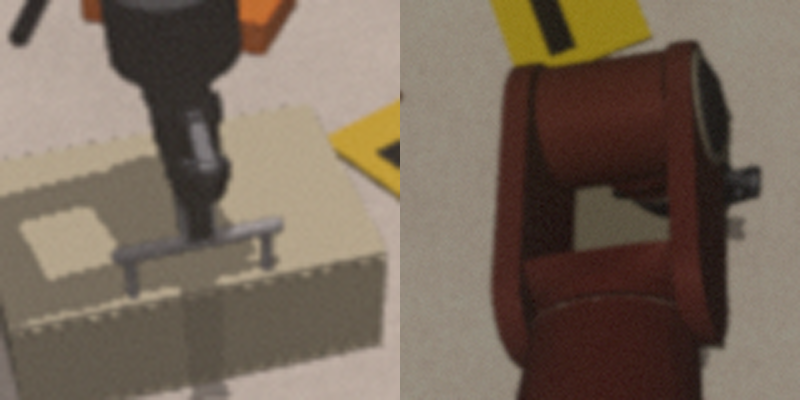

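The lid is shut: contact stopped at a TCP height of 0.1257 m, against an expected bar top of 0.1255 m. I'll retreat and do the final checks.

```bash
python3 -m jog '[[[-0.01,0,0,0,1],[-0.05,0,0,0,1],[-0.1,0,0,0,1],[-0.15,0,0,0,1],[-0.2,0,0,0,1],[-0.2,0,-0.05,0,1],[-0.2,0,-0.1,0,1],[-0.2,0,-0.15,0,1],[-0.2,0,-0.2,0,1],[-0.2,0,-0.22,0,1],[-0.2,0,-0.22,0,1],[-0.2,0,-0.22,0,1]]]' 20;python3 - <<'E'
from h import *
D={n:shot(n,'X') for n in('side','top')}
print(ctrl.get_obs()['contact_force'],ctrl.get_obs()['tool_pos'])
E
```

```text
t: 57.85
tool_pos: [0.5105, 0.4057, 0.313]
tool_rot: [1.125, 1.178, -1.133]
contact_force: [1.2, -1.1, 0.7]
opening: 0.0002
[-0.09963567 -0.7439443   0.97678184] [0.51090321 0.40488718 0.31348385]
```

View pics/X_side.png

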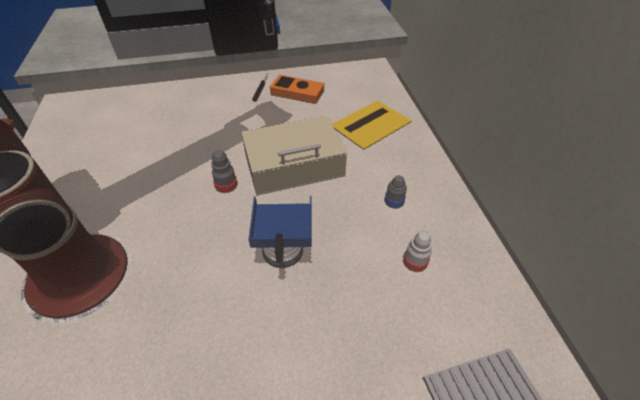

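View pics/X_top.png

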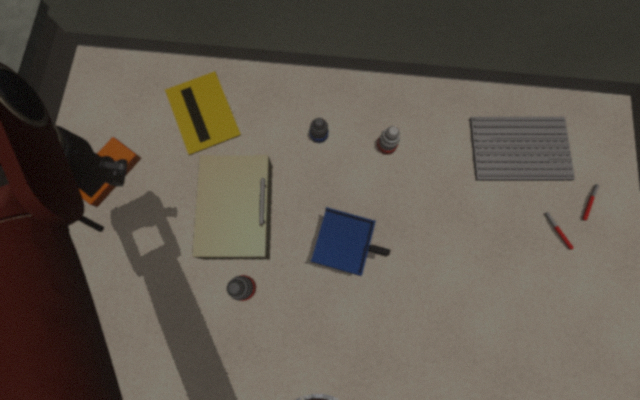

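Lid flat, bench clear, plugs at their original pixels. I'll check the scoop's balance point and level once more.

Run:
```python
from h import *
d=imaging.get_image('top'); im=cv2.cvtColor(d['color'],cv2.COLOR_RGB2HSV)
m=((im[...,0]>100)&(im[...,0]<130)&(im[...,1]>110)).astype(np.uint8); m[:195]=0; m[285:]=0; m[:,:300]=0; m[:,390:]=0
c=max(cv2.findContours(m,0,1)[0],key=cv2.contourArea); r=cv2.minAreaRect(c); b=cv2.boxPoints(r)
P=np.array([ray(d,*q,.105) for q in b]); print(P.round(3)); O=P.mean(0); x=np.array([-.19,-.98,0]); print('bal',(O+.016*x).round(3))
s=shot('side','Y'); im=s['color'][190:270,240:330]; cv2.imwrite('pics/Y1.png',cv2.resize(im,None,fx=6,fy=6,interpolation=cv2.INTER_CUBIC)[...,::-1])
```

```text
[[ 0.417  0.052  0.105]
 [ 0.537  0.032  0.105]
 [ 0.516 -0.085  0.105]
 [ 0.398 -0.061  0.105]]
bal [ 0.464 -0.031  0.105]
```

View pics/Y1.png

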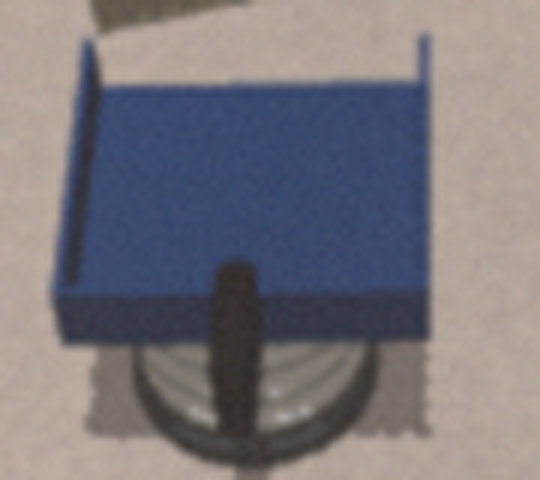

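The scoop is empty and level. Its balance point is at (0.464,-0.031), about 1 mm from my estimate of the post's centre. I'm handing in.

```bash
python3 -c "
from station import ctrl; print(ctrl.finish_job())"
```

```text
the job is handed in; nothing more can be done
None
```

The job is handed in at about 58 s. The end state looked right in every check I made, but I can't confirm that tipping step 2 counted.

**What I did**
- I put the three strays present (grey, green, orange) into the scoop beside the two blocks already there.
- I tipped the scoop over the box's near rim, lifted it out empty and set it on the post.
- I drew the lid down by its bar and pressed it shut.

**Last checks**
- **Blocks:** all five lay on the box floor, seen from above before the lid closed. None were left on the bench.
- **Lid:** it looks flat on the rim. The tool stopped on the handle bar at 0.1257 m, against 0.1255 m expected for a closed lid.
- **Scoop:** it is empty and looks level. Its balance point measures about 1 mm from my estimate of the post's centre; the two cameras differed by about 6 mm on that centre.
- **Plugs:** they look to be where they started, judged by eye and not measured.
- **Robot:** clear of everything, with contact force near zero.

**What went wrong or is uncertain**
- **Step 2 (tipping):** the grip would not let the scoop sag, so I eased it twice on the rim. On the second easing the scoop dropped out of the fingers and tipped into the box by itself. I estimate its centre was only just above the required 70 mm as it passed 20 degrees. If it was lower, step 2 counted only when I lifted the scoop, and step 3 was then already met, which fails the run.
- **Levelling:** pressing the scoop's nose on the bench to level it took about 29 N and tilted the tool about 5 degrees. I let the scoop drop flat on the bench and gripped it again.

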